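# Assemble the dry-block heater

### The job

Get the dry-block heater ready: first seat the hollow metal block fully down over the two pegs of the heater base, then lay the spacer plate flat on the floor of the block's pocket with its fin upward, and finally lower the cover into the pocket, grip bar up, until it rests squarely on the spacer. Put the three parts on one at a time in that order, and leave the bottles, the jar and the vial rack standing where they are.

Things in the scene. Friction and masses are not known exactly. Their poses are not given: they have to be found in the camera images.
- heater: Heater base, fixed, in any of four places: low white box with dark flat deck, 110 (x) x 200 (y) x 60 mm high. Origin: centre of the underside, z up. Two steel pegs stand on the deck at x = 0, y = +69 and -69 mm: 12 mm diameter, 24 mm tall, the top 8 mm tapering to 6 mm diameter.
- heater_deck (a point): Centre of the heater's deck, midway between the feet of the pegs, 60 mm above the heater's origin; axes as the heater's. The block's origin comes to this point when it is seated; either way round (yaw or yaw + half a turn) fits.
- block: Loose metal tub, 0.5 to 0.8 kg, 64 (x) x 112 (y) x 58 mm high, plus an ear at each y end (26 mm long, 20 high), 164 long in all. Ears have upright 14.5 mm through holes at x = 0, y = +69 and -69 mm. Pocket open at the top, 50 (x) x 98 (y) x 50 mm deep, the top 8 mm bevelled out to 59 x 107; floor 8 mm. Origin: centre of the underside, z up. Grip across the 64 mm at the middle.
- block_floor (a point): Centre of the pocket's floor, 8 mm above the block's origin, 50 mm below the rim; axes as the block's.
- spacer: Loose metal plate, 0.2 kg, 45 (x) x 93 (y) x 12 mm, with an upright crosswise fin in the middle, 30 (x) x 12 (y) mm, its top 36 mm above the underside. Origin: centre of the underside, z up. Grip the fin across its 12 mm (along y). Fits the pocket with 2.5 mm to spare each side, either way round.
- cover: Loose metal box open at the bottom, 0.15 to 0.3 kg, 45 (x) x 93 (y) x 38 mm high, walls 4 mm, hollow 30 mm deep to go over the spacer's fin. On top a lengthwise grip bar 14 (x) x 60 (y) mm, top 62 mm above the lower edge. Origin: centre of the lower edge's plane, z up. Grip the bar across 14 mm (along x). Fits the pocket with 2.5 mm to spare each side, either way round.
- bottle_a: Bystander: clear glass bottle with blue cap, 70 mm diameter, 190 mm high, origin at the centre of its underside. Leave it alone.
- bottle_b: Bystander: amber glass bottle with white cap, 70 mm diameter, 170 mm high, origin at the centre of its underside. Leave it alone.
- jar: Bystander: amber jar, 64 mm diameter, 90 mm high, origin at the centre of its underside. Leave it alone.
- vial_rack: Bystander: white plastic rack with eight capped vials, 56 (x) x 110 (y) x 52 mm high, origin at the centre of its underside. Leave it alone.
Mind the look-alikes: they are no part of the job. What is shaped like the spacer but orange or purple is not meant. Leave any yellow look-alike of the cover alone.

How it is judged:
By the outcome, as a careful person would: the job done as asked, in the order asked, and still so for the second after the job is handed in, with the robot touching nothing.
It also fails if it takes over 72 s, if anything falls off the work surface, if the arm or the gripper's body presses on something with over 40 N, if the wrist force passes 120 N, or if a joint passes its speed limit or range.

### The arm

A 6-joint arm with a two-finger parallel gripper is mounted at the origin on the work surface. World frame = base frame: x ahead of the robot, y to its left, z up, the work surface at z = 0. Lengths are in m, angles in rad, forces in N, time in s.
With the tool pointing down it reaches from about 0.375 to 0.9 m from the base axis. Payload 3.1 kg.
Tool frame: the origin (TCP) lies at the very end of the fingers, on their centre line; the grasp point (between the pads) lies 19 mm behind it; z points along the fingers, y is the line along which they close (so a half turn about z gives the same grasp; the last joint's range is limited). The gripper opens to 85 mm and grips with 20 to 120 N. Pads are 22 mm wide; open, the fingers measure 114 mm over their backs; the gripper's body (76 mm by 85 mm) begins 54 mm behind the grasp point. The pads swing forward as they close: fully open they stand 13 mm farther back than shut.
Start: joints at [-1.494, 0.527, 1.433, -0, 1.181, -0.178], TCP at [0.158, -0.605, 0.231] pointing down, gripper open.
Joint ranges: [-3.08, 3.08], [-0.75, 2.2], [0.22, 2.44], [-1.43, 4.57], [0, 2.65], [-2.85, 2.85]. Speed limits (rad/s): [2.79, 2.79, 3.14, 3.14, 3.14, 3.14].

### API

Orientations are given as a unit quaternion [x, y, z, w].
In Python, from station import manip, vision gives the robot as it stands.
- The arm moves only by the tool drive_tool, never from a script. Its argument "deltas" is a list that holds one entry, the list of rows, each a list of 4 numbers: the shift along the tool's x, y, z in mm, then the turn about the tool's z in rad. A call has 1 to 5 rows; each row is the pose to reach, as a shift and turn from the pose commanded when the call began, along the tool's axes at that moment; what a row does not reach only later rows make up. A row lasts 1/12 s, in which the tool goes at most 41.7 mm and 7.16 degrees, less where a joint would pass 70% of its speed; a pose out of reach is approached as far as the arm can. A call with a gripper value outside its range is refused whole. "jaw" is the finger opening in mm, from 0 to 85.4, set as the call begins (left out, the last holds). The fingers move at their own pace and stop on an object; "force" is the grip in N (left out, the last holds). Time passes only in rows, so rows that repeat a pose let the fingers close. It gives the time, the measured TCP pose, the force, the opening and the grip force at its end, in the units of the state.
- manip.sense(): the state, without advancing time (a new reading comes with each control period).
- vision.snapshot(name): name is "scene" or "top" or "wrist"; returns the picture (384x512x3 uint8, red, green, blue); there is no depth.
- vision.camera_model(name): a dict with "camera_matrix" (3x3 intrinsics, pixels), "D" ([k1, k2, p1, p2, k3] as OpenCV has them; the pictures are not rectified), "rvec" (rotation vector, rad) and "tvec" (3), from world to camera coordinates, as OpenCV has them. Camera axes: x right, y down, z forward; pixel columns grow to the right and rows downward; lengths in m; the calibration is good to about 2 mm. A picture is of the moment at which its call begins: read the wrist's pose just before it. camera_model takes no time and is no camera call; for the wrist camera it gives the pose at the moment of the call.
- manip.sign_off(): hands the job in; it is judged then, once.
The state is a dict: "t": time; "q": joint angles; "qd": joint speeds; "tau": joint torques, N m; "tcp_pos": TCP position; "tool_rot": TCP orientation; "force": force on the tool from outside, world axes, zero at the start; "ft_torque": the same for the moment, N m; "finger_gap": opening from 0.0 (shut) to 1.0 (fully open); "gripper_force": force on a finger pad.
Only numpy, scipy, OpenCV 4.12 (cv2) and the standard library are available. Lean on these libraries where they do the work, as an engineer would, in place of code of your own. Each camera call takes 0.05 s, during which the arm holds its last target. There are 200 camera calls.

## Working session

There is one attempt and no reset: what is moved stays moved. The work goes in short steps, Python scripts to look and compute and a tool call to move; the robot and the scene stay as the last step left them, time stands still between calls to the robot, and variables do not carry over. Pictures are saved under pics/ and viewed, at most 10 in all, crops included, and the job is handed in when it is done.

Besides the shell and the picture viewer there is one more tool, called after "Request:" by a JSON object that holds its "name" and its "arguments", one argument or row to a line. drive_tool: Moves the arm, as the interface text tells. Its arguments: {"type":"object","properties":{"deltas":{"type":"array"},"jaw":{"type":"number"},"force":{"type":"number"}},"required":["deltas"]}

```bash
ls; mkdir -p pics; python3 - <<'E'
from station import manip, vision
import cv2,numpy as np
s=manip.sense();print(s)
for n in("scene","top"):
    im=vision.snapshot(n);cv2.imwrite(f"pics/{n}0.png",im[:,:,::-1])
    m=vision.camera_model(n);print(n,m)
    R=cv2.Rodrigues(np.array(m["rvec"]))[0];print(-R.T@np.array(m["tvec"]).ravel())
E
```

```text
pics
{'t': 0.0, 'q': array([-1.49347657e+00,  5.28468084e-01,  1.43393016e+00, -1.40464011e-05,
        1.18140354e+00, -1.78496851e-01]), 'qd': array([ 1.86934321e-03, -7.80001181e-04,  5.22493817e-04, -3.05741607e-05,
        4.75422059e-04, -4.10055690e-04]), 'tau': array([ 4.50157177e-04, -4.42348516e+01, -1.78023988e+01, -1.03098841e-04,
        8.56720872e-03, -3.06549293e-07]), 'tcp_pos': array([ 0.15811628, -0.60391094,  0.23032359]), 'tool_rot': array([ 9.91829934e-01,  1.27562387e-01,  4.93684767e-05, -1.10348331e-03]), 'force': array([0.80340288, 1.03131494, 0.31341633]), 'ft_torque': array([ 0.03806536,  0.00649642, -0.01985267]), 'gripper_force': 0.0, 'finger_gap': 0.9955147662806046}
scene {'camera_matrix': array([[432.1065214 ,   0.        , 254.13187412],
       [  0.        , 432.1065214 , 191.16762903],
       [  0.        ,   0.        ,   1.        ]]), 'D': array([0.01247064, 0.        , 0.        , 0.        , 0.        ]), 'rvec': array([ 1.66794598,  1.84764926, -0.81686538]), 'tvec': array([ 0.06761259, -0.28772851,  1.68663585])}
[1.42199177 0.10774067 0.947856  ]
top {'camera_matrix': array([[352.39087649,   0.        , 259.75272783],
       [  0.        , 352.39087649, 191.75883178],
       [  0.        ,   0.        ,   1.        ]]), 'D': array([-0.09407517,  0.        ,  0.        ,  0.        ,  0.        ]), 'rvec': array([ 2.17065025, -2.10897222,  0.16113104]), 'tvec': array([0.00176557, 0.54594826, 0.85000281])}
[0.4092874  0.0126281  0.92352139]
```

```bash
python3 - <<'E'
import cv2,numpy as np
for n in("scene","top"):
    cv2.imwrite(f"pics/{n}0b.png",cv2.resize(cv2.imread(f"pics/{n}0.png"),(800,600),interpolation=cv2.INTER_CUBIC))
E
```

```text
(no output)
```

View pics/top0b.png

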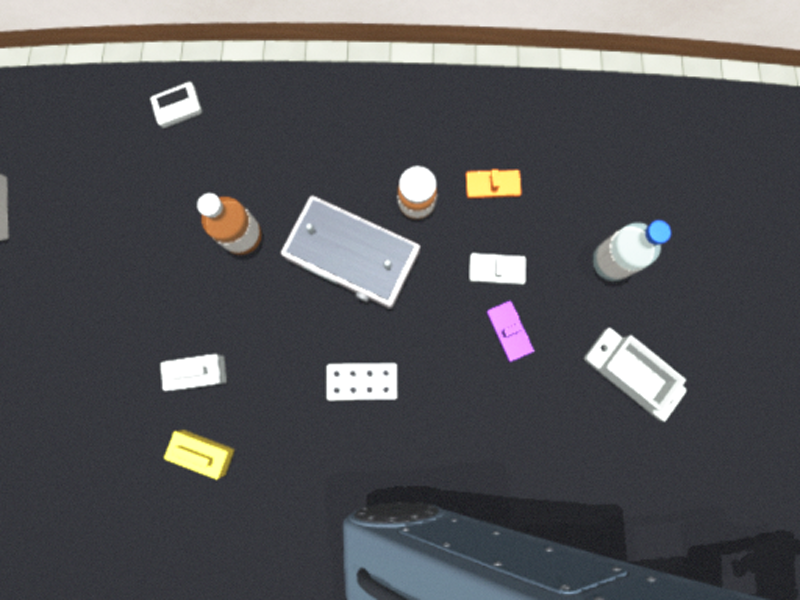

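View pics/scene0b.png

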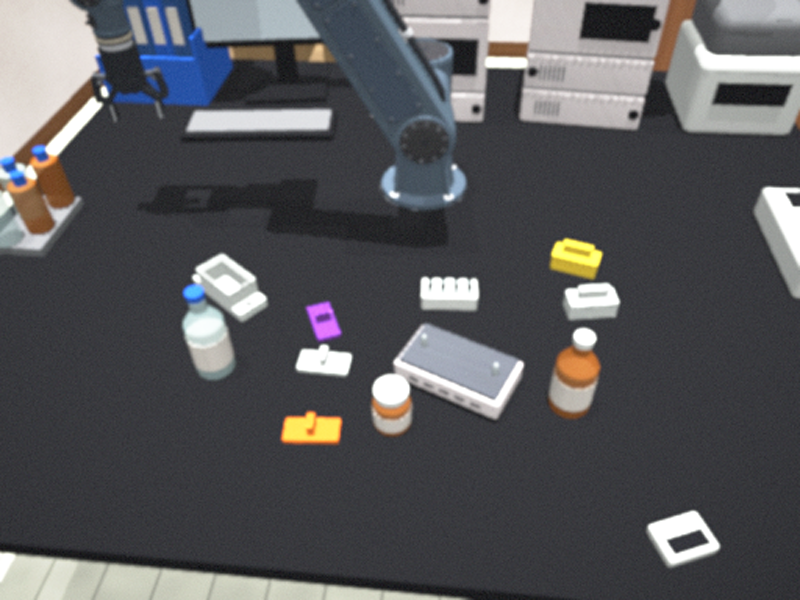

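The top view (800 px wide) shows:
- **Heater:** (350,250)
- **Block:** tub at (637,373), next to bottle_a at (630,250)
- **Spacer candidates:** white (498,268), orange (494,183), purple (511,331). The white one is meant.
- **Cover candidates:** silver-white (193,372), yellow (199,455). The silver one is meant.
- **Other pale items:** vial rack (362,381) and a timer (176,104), neither part of the job.

```bash
cat > h.py <<'E'
import cv2,numpy as np
from scipy.spatial.transform import Rotation as Ro
from station import manip, vision
def rays(m,px):
    px=np.asarray(px,float).reshape(-1,1,2)
    u=cv2.undistortPoints(px,m["camera_matrix"],m["D"]).reshape(-1,2)
    R=cv2.Rodrigues(np.array(m["rvec"]))[0]
    return -R.T@np.array(m["tvec"]).ravel(), np.c_[u,np.ones(len(u))]@R
def plane(m,px,z):
    c,d=rays(m,px); return c+d*((z-c[2])/d[:,2])[:,None]
def proj(m,P):
    return cv2.projectPoints(np.asarray(P,float).reshape(-1,3),m["rvec"],m["tvec"],m["camera_matrix"],m["D"])[0].reshape(-1,2)
def rect(P):
    """minAreaRect of xy in mm: centre, (short,long), yaw of long axis deg"""
    (c),(w,h),a=cv2.minAreaRect((np.asarray(P)[:,:2]*1000).astype(np.float32))
    if w>h: return np.round(c,1),(round(h,1),round(w,1)),round(a%180,1)
    return np.round(c,1),(round(w,1),round(h,1)),round((a+90)%180,1)
def blob(mask,near=None):
    n,l,s,c=cv2.connectedComponentsWithStats(mask.astype(np.uint8))
    ok=[i for i in range(1,n) if s[i,4]>30]
    i=min(ok,key=lambda i:np.hypot(*(c[i]-near))) if near is not None else max(ok,key=lambda i:s[i,4])
    k=cv2.findContours((l==i).astype(np.uint8),cv2.RETR_EXTERNAL,cv2.CHAIN_APPROX_NONE)[0]
    return max(k,key=len).reshape(-1,2),s[i]
def tooldelta(goal_xy_mm,yaw_deg=None,z_mm=None):
    """shift in tool axes to bring TCP to goal; yaw = world direction wanted for tool y (mod 180)"""
    s=manip.sense();R=Ro.from_quat(s["tool_rot"]).as_matrix();p=s["tcp_pos"]*1000
    g=np.array([*goal_xy_mm,p[2] if z_mm is None else z_mm]);d=R.T@(g-p)
    ty=np.degrees(np.arctan2(R[1,1],R[0,1]));t=None
    if yaw_deg is not None:
        e=(yaw_deg-ty+90)%180-90; t=-np.radians(e)
    return np.round(d,1),(None if t is None else round(t,3)),"tool y dir %.1f z=%.1f q6=%.2f"%(ty,p[2],s["q"][5])
E
python3 - <<'E'
from h import *
im=cv2.imread("pics/top0.png");m=vision.camera_model("top");g=im.min(2)
k=.64
for n,px,z in(("heater",(350,250),.06),("block",(637,373),.058),("spacer",(498,268),.012),("cover",(193,372),.038),("rack",(362,381),.052)):
    th=95 if n=="heater" else 110
    c,s=blob(g>th,np.array(px)*k);print(n,rect(plane(m,c,z)),s)
for n,px in(("peg1",(310,229)),("peg2",(388,265))): print(n,plane(m,[np.array(px)*k],.084))
mw=vision.camera_model("wrist");c,d=rays(mw,[[255,191]]);print(c,d,mw["camera_matrix"][0,0])
print(plane(mw,[[0,0],[511,0],[511,383],[0,383]],0.0))
x=[cv2.resize(im[int(y*k)-45:int(y*k)+45,int(xx*k)-45:int(xx*k)+45],(390,290) if 0 else (290,290),interpolation=cv2.INTER_CUBIC) for xx,y in((350,250),(637,373),(498,268),(193,372))]
cv2.imwrite("pics/crop1.png",np.vstack([np.hstack(x[:2]),np.hstack(x[2:])]))
E
```

```text
heater (array([619.4, 111.8]), (121.5, 204.3), 66.0) [ 179  125   90   72 3619]
block (array([ 439.9, -354.1]), (80.6, 164.5), 52.4) [ 374  209   66   61 1980]
spacer (array([ 609.2, -135. ]), (51.1, 96.0), 89.6) [300 162  37  20 681]
cover (array([418.3, 361.1]), (51.3, 107.5), 99.9) [102 226  43  25 810]
rack (array([412.7,  83.2]), (58.6, 111.0), 91.9) [ 209  232   46   25 1079]
peg1 [[0.6477975 0.1720869 0.084    ]]
peg2 [[0.59296589 0.04667934 0.084     ]]
[ 0.2360911  -0.58572403  0.37307804] [[-0.31179968 -0.08339951 -0.94657063]] 299.54577268840234
[[ 2.52830559e-01 -2.99793514e-01  5.55111512e-17]
 [ 3.90573744e-01 -8.27820993e-01  0.00000000e+00]
 [-9.84853461e-02 -1.10150733e+00  0.00000000e+00]
 [-3.10132252e-01 -3.01861556e-01  0.00000000e+00]]
```

View pics/crop1.png

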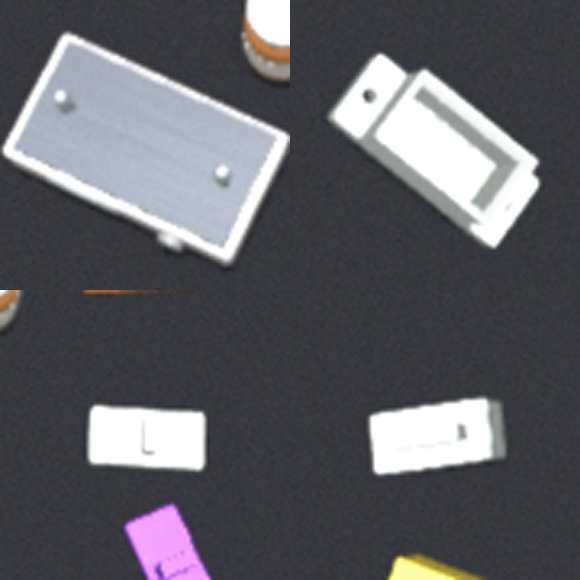

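The crop confirms the choices: heater with two pegs, the block with its pocket up and holes in the ears, the white spacer with its fin up, and the silver cover with its bar up. I'll hover over the block first and measure it with the wrist camera.

```bash
python3 - <<'E'
from h import *
print(tooldelta((440,-357),142.4,230))
m=vision.camera_model("top")
print([plane(m,[np.array(p)*.64],z)[0].round(3) for p,z in(((657,232),.19),((209,205),.17),((417,185),.09))])
E
```

```text
(array([ 335.2, -167.6,    0.9]), np.float64(-0.659), 'tool y dir -75.3 z=230.4 q6=-0.18')
[array([ 0.629, -0.333,  0.19 ]), array([0.656, 0.305, 0.17 ]), array([0.723, 0.005, 0.09 ])]
```

Request:
{"name": "drive_tool", "arguments": {
  "deltas": [
    [[34,-17,0,-0.066],[68,-34,0,-0.132],[101,-50,0,-0.198],[134,-67,0,-0.264],[168,-84,0,-0.33]]
  ]
}}

```text
t: 0.52
tcp_pos: [0.3002, -0.4794, 0.2309]
tool_rot: [0.957, 0.29, -0.0, -0.0]
force: [0.7, -0.2, -1.0]
finger_gap: 0.997
gripper_force: 0.0
```

Request:
{"name": "drive_tool", "arguments": {
  "deltas": [
    [[37,-5,0,-0.066],[74,-10,0,-0.132],[111,-15,0,-0.198],[148,-20,0,-0.264],[186,-25,0,-0.33]]
  ]
}}

```text
t: 0.93
tcp_pos: [0.4415, -0.3556, 0.231]
tool_rot: [0.896, 0.443, -0.0, -0.0]
force: [0.7, -0.7, 0.5]
finger_gap: 1.0
gripper_force: 0.0
```

Request:
{"name": "drive_tool", "arguments": {
  "deltas": [
    [[0,0,0,0],[0,0,0,0]]
  ]
}}

```text
t: 1.1
tcp_pos: [0.4417, -0.3553, 0.2309]
tool_rot: [0.896, 0.444, -0.0, -0.0]
force: [-0.1, -0.8, -0.1]
finger_gap: 1.001
gripper_force: 0.0
```

```bash
python3 - <<'E'
from h import *
print(manip.sense()["t"],tooldelta((440,-357),142.4,230))
m=vision.camera_model("wrist");im=vision.snapshot("wrist")[:,:,::-1];cv2.imwrite("pics/w1.png",im);np.save("w1.npy",m)
E
```

```text
1.1 (array([-2.4, -0.4,  0.9]), np.float64(0.005), 'tool y dir -37.3 z=230.9 q6=-0.22')
```

View pics/w1.png

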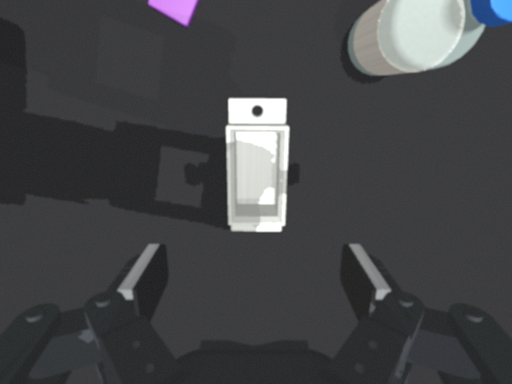

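The wrist view shows the block upright at columns 226–288, rows 98–230. Its ear hole is at (258,111), the rim's far edge near row 124, and it sits almost square to the gripper.

```bash
python3 - <<'E'
from h import *
m=np.load("w1.npy",allow_pickle=True).item();im=cv2.imread("pics/w1.png");g=cv2.cvtColor(im,6)
c,s=blob(g>100,np.array((257,165)));print(s)
ins=c
# left/right rim edges rows 135..215
L=[];Rr=[]
for r in range(132,216,4):
    x=c[c[:,1]==r,0];L.append((x.min(),r));Rr.append((x.max()+1,r))
for e in(L,Rr):
    P=plane(m,e,.058)*1000; vx,vy,x0,y0=cv2.fitLine(P[:,:2].astype(np.float32),cv2.DIST_HUBER,0,.01,.01).ravel();print(np.degrees(np.arctan2(vy,vx))%180,x0,y0)
h=g[100:121,248:268];w=np.clip(110-h.astype(float),0,None);yy,xx=np.mgrid[100:121,248:268];hc=((w*xx).sum()/w.sum(),(w*yy).sum()/w.sum());print("hole",hc,plane(m,[hc],.02)*1000)
for col in (235,250,258,270,282): print(col,g[92:136:1,col].tolist(),g[212:238,col].tolist())
print(proj(m,[[.4417,-.3553,.2309],[.4417,-.3553,.03]]))
E
```

```text
[ 225   97   65  136 8131]
52.431442 417.20618 -340.3258
52.231686 468.0088 -384.71515
hole (np.float64(256.96537396121886), np.float64(110.31301939058172)) [[ 479.46468564 -313.74364549   20.        ]]
235 [60, 60, 58, 57, 63, 112, 198, 255, 255, 255, 255, 255, 255, 255, 255, 255, 255, 255, 255, 255, 255, 255, 255, 255, 255, 255, 255, 255, 255, 255, 255, 216, 170, 191, 242, 255, 255, 237, 211, 207, 211, 211, 206, 203] [162, 162, 164, 167, 174, 183, 185, 185, 184, 186, 194, 208, 215, 218, 219, 220, 220, 209, 179, 122, 69, 59, 61, 62, 60, 62]
250 [60, 63, 60, 60, 63, 115, 199, 255, 255, 255, 255, 255, 255, 255, 255, 255, 255, 255, 255, 255, 255, 255, 255, 255, 255, 255, 255, 255, 255, 255, 255, 226, 179, 192, 243, 255, 255, 247, 221, 231, 255, 255, 255, 255] [153, 154, 155, 159, 169, 182, 188, 187, 186, 189, 197, 210, 215, 218, 219, 221, 221, 217, 198, 145, 76, 61, 62, 62, 61, 61]
258 [62, 62, 63, 59, 64, 114, 198, 255, 255, 255, 255, 255, 248, 188, 106, 60, 55, 56, 59, 55, 59, 59, 71, 116, 178, 234, 255, 255, 255, 255, 255, 227, 180, 192, 246, 255, 255, 251, 223, 231, 255, 255, 255, 
[... 177 characters left out ...]
5, 255, 255, 255, 255, 255, 255, 255, 255, 255, 255, 255, 255, 255, 255, 255, 255, 255, 255, 255, 255, 255, 227, 179, 185, 234, 255, 255, 251, 223, 232, 255, 255, 255, 255] [165, 166, 164, 175, 204, 230, 238, 237, 237, 241, 254, 255, 255, 255, 255, 255, 255, 255, 255, 208, 106, 60, 61, 62, 63, 62]
282 [61, 60, 62, 58, 60, 95, 187, 255, 255, 255, 255, 255, 255, 255, 255, 255, 255, 255, 255, 255, 255, 255, 255, 255, 255, 255, 255, 255, 255, 255, 255, 227, 181, 185, 234, 255, 255, 255, 231, 215, 216, 218, 219, 219] [254, 254, 255, 255, 255, 255, 255, 255, 255, 255, 255, 255, 255, 235, 174, 131, 120, 117, 106, 78, 62, 60, 62, 62, 61, 63]
[[250.94981898 244.77786672]
 [252.7321996  160.15950684]]
```

```bash
python3 - <<'E'
from h import *
m=np.load("w1.npy",allow_pickle=True).item()
a=np.radians(52.3);u=np.array([np.cos(a),np.sin(a)]);v=np.array([-u[1],u[0]])
mid=(np.array([417.2,-340.3])+[468.0,-384.7])/2
E=plane(m,[(257,97.8),(257,231.3)],.02)[:,:2]*1000
Rm=plane(m,[(257,124.5),(257,223)],.058)[:,:2]*1000
H=np.array([479.5,-313.7])-69*u
print("along",E@u,E.mean(0)@u,Rm@u,Rm.mean(0)@u,H@u,"lat",mid@v,H@v)
c=u*E.mean(0)@u*1; c=u*(E.mean(0)@u)+v*(mid@v);print(c,tooldelta(c,142.3,30))
E
```

```text
along [  58.64019242 -108.08000181] -24.71990469192384 [ 33.20667607 -78.58378803] -22.688555981414375 -23.979606522795514 lat -571.874087758775 -571.2277165642067
[ 437.36334598 -369.27543857] (array([-12.2,   5.2, 201. ]), np.float64(0.005), 'tool y dir -37.4 z=231.0 q6=-0.22')
```

Request:
{"name": "drive_tool", "arguments": {
  "deltas": [
    [[-6,3,40,0.005],[-11.5,5,80,0.005],[-11.5,5,120,0.005],[-11.5,5,158,0.005],[-11.5,5,190,0.005]]
  ],
  "jaw": 85
}}

```text
t: 1.57
tcp_pos: [0.4355, -0.3703, 0.0388]
tool_rot: [0.899, 0.438, -0.0, -0.001]
force: [-0.9, -0.1, -0.5]
finger_gap: 0.992
gripper_force: 0.0
```

Request:
{"name": "drive_tool", "arguments": {
  "deltas": [
    [[0,0,15,0],[0,0,22,0],[0,0,22,0]]
  ]
}}

```text
t: 1.82
tcp_pos: [0.4358, -0.3697, 0.0175]
tool_rot: [0.899, 0.439, -0.0, -0.002]
force: [1.0, 0.4, 1.2]
finger_gap: 0.994
gripper_force: 0.0
```

Request:
{"name": "drive_tool", "arguments": {
  "deltas": [
    [[0,0,0,0],[0,0,0,0],[0,0,0,0],[0,0,0,0],[0,0,0,0]]
  ],
  "jaw": 50,
  "force": 80
}}

```text
t: 2.23
tcp_pos: [0.4374, -0.3699, 0.021]
tool_rot: [0.898, 0.44, -0.0, 0.001]
force: [-3.8, 0.0, 7.2]
finger_gap: 0.739
gripper_force: 92.0
```

Request:
{"name": "drive_tool", "arguments": {
  "deltas": [
    [[0,0,-15,0],[0,0,-45,0],[0,0,-85,0],[0,0,-125,0],[10,-7,-160,0]]
  ]
}}

```text
t: 2.65
tcp_pos: [0.439, -0.3596, 0.1812]
tool_rot: [0.898, 0.439, 0.0, 0.003]
force: [1.3, -2.2, -7.3]
finger_gap: 0.734
gripper_force: 91.6
```

Request:
{"name": "drive_tool", "arguments": {
  "deltas": [
    [[25,-16,-10,0],[55,-35,-20,0],[85,-55,-30,0],[116,-75,-40,0],[147,-95,-50,0]]
  ]
}}

```text
t: 3.07
tcp_pos: [0.4524, -0.1804, 0.2291]
tool_rot: [0.898, 0.439, 0.0, -0.001]
force: [1.3, 0.0, -7.7]
finger_gap: 0.74
gripper_force: 91.9
```

Request:
{"name": "drive_tool", "arguments": {
  "deltas": [
    [[30,-19,-4,0],[60,-38,-8,0],[90,-58,-12,0],[120,-77,-16,0],[147,-95,-18,0]]
  ]
}}

```text
t: 3.48
tcp_pos: [0.4676, -0.0058, 0.2473]
tool_rot: [0.898, 0.44, 0.0, -0.0]
force: [0.5, -0.9, -7.3]
finger_gap: 0.739
gripper_force: 91.9
```

Request:
{"name": "drive_tool", "arguments": {
  "deltas": [
    [[30,-19,0,-0.05],[60,-38,0,-0.1],[90,-58,0,-0.15],[120,-77,0,-0.2],[147,-95,0,-0.244]]
  ]
}}

```text
t: 3.9
tcp_pos: [0.4823, 0.1684, 0.2466]
tool_rot: [0.837, 0.547, -0.0, -0.001]
force: [0.7, 0.2, -7.7]
finger_gap: 0.739
gripper_force: 91.7
```

Request:
{"name": "drive_tool", "arguments": {
  "deltas": [
    [[0,0,0,0],[0,0,0,0]]
  ]
}}

```text
t: 4.07
tcp_pos: [0.4822, 0.1679, 0.2465]
tool_rot: [0.837, 0.548, -0.001, -0.0]
force: [-0.2, -0.9, -7.9]
finger_gap: 0.737
gripper_force: 91.7
```

```bash
python3 - <<'E'
from h import *
print(manip.sense()["t"],tooldelta((620,109),156.4,250))
m=vision.camera_model("wrist");im=vision.snapshot("wrist")[:,:,::-1];cv2.imwrite("pics/w2.png",im);np.save("w2.npy",m)
print(proj(m,[[.648,.172,.084],[.593,.047,.084]]))
E
```

```text
4.0667 (array([  1.2, 149.8,  -3.7]), np.float64(0.0), 'tool y dir -23.6 z=246.5 q6=0.53')
[[407.85523782  97.64700315]
 [387.57247878 225.84044125]]
```

View pics/w2.png

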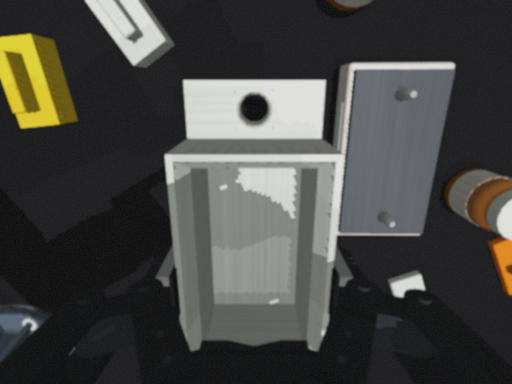

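The wrist view shows the block held square, with its front ear hole at (254,108). To the right is the heater deck, with its peg tops near (412,95) and (391,222).

```bash
python3 - <<'E'
from h import *
m=np.load("w2.npy",allow_pickle=True).item();im=cv2.imread("pics/w2.png");g=cv2.cvtColor(im,6)
s=manip.sense();R=Ro.from_quat(s["tool_rot"]).as_matrix();p=s["tcp_pos"]
loc=lambda P:((np.atleast_2d(P)-p)@R*1000).round(1)
for x,y in((408,95),(388,219)):
    w=g[y-13:y+14,x-14:x+15];print(w[::2].tolist() if 0 else "",w.max(),np.median(w))
    ys,xs=np.where(w>140);print("peg mask",xs.min()+x-14,xs.max()+x-14,ys.min()+y-13,ys.max()+y-13,len(xs))
    for r in range(0,27,2):print(''.join('%4d'%v for v in w[r]))
h=g[92:124,238:272].astype(float);w=np.clip(110-h,0,None);yy,xx=np.mgrid[92:124,238:272];hc=((w*xx).sum()/w.sum(),(w*yy).sum()/w.sum())
print("hole",hc,loc(plane(m,[hc],p[2]-.001)))
for r in(170,200,230,260): 
    row=g[r].astype(int);l=np.where(row[150:200]>110)[0][0]+150;rr=np.where(row[310:360]>110)[0][-1]+311;print(r,l,rr)
E
```

```text
190 102.0
peg mask 410 416 91 97 39
 104 104 105 104 104 102 105 105 107 108 108 106 106 105 104 103 103 103 104 102 103 104 102 103 104 102 103 102 101
 105 104 105 105 102 101 103 103 105 105 104 105 106 105 104 105 103 105 103 101 103 102 104 102 105 104 102 102 103
 104 105 104 102  99  96  97 100 100  98 100 100 101 106 104 103 105 103 103 101 101 101 104 101 103 104 101 102 103
 104 102 100  95  93  92  91  91  90  90  91  92  95  96  98 101 101 103 104 103 102 103 101 102 101 102 100 103 101
 104 102  96  89  84  79  82  82  84  84  88  91  95  98 103 107 109 114 125 136 136 127 112 103 104 102 102 102 102
  98  89  74  72  75  77  80  81  81  84  87  92  97  99 104 113 131 156 175 184 187 179 160 127 106 101 102 104 104
  91  79  72  71  73  74  76  76  77  80  82  90  92  96  96 113 148 174 185 187 187 183 166 134 108 100 104 103 103
  86  72  67  69  72  73  74  74  75  78  82  85  88  89  87  98 129 158 174 177 171 155 130 111 102 101 101 105 101
  97  84  70  71  70  72  71  73  74  77  76  80  83  84  85  89  93 101 112 116 117 107 103 101 102 102 103 104 103
 104  98  9
[... 1687 characters left out ...]
103 105 106 104 103  97  91  91  94 105 138 172 184 187 185 171 137 106 104 104 103 102 104 104
 107 106 104 103 104 105 107 106 105 106 104 101 102 100 105 124 152 168 167 154 132 113 101 102 105 104 104 105 104
 107 104 106 103 104 103 104 104 106 105 106 105 105 105 105 105 107 110 109 107 102 102 103 103 103 103 104 102 105
 105 105 103 103 106 105 103 104 104 104 104 105 103 106 105 104 105 107 105 105 103 103 103 103 101 103 101 101 103
 114 112 111 112 113 114 112 112 113 112 113 111 113 111 109 112 112 112 110 110 108 110 110 108 108 108 108 109 111
hole (np.float64(254.06670822942644), np.float64(107.85184216877163)) [[71.6  0.7  0.9]]
170 165 345
200 169 342
230 172 339
260 175 335
```

```bash
python3 - <<'E'
from h import *
m=np.load("w2.npy",allow_pickle=True).item()
s=manip.sense();R=Ro.from_quat(s["tool_rot"]).as_matrix();p=s["tcp_pos"]
P=plane(m,[(413.2,93.8),(392,224.3)],.084);print(P*1000)
print("loc",(P-p)@R*1000, "mid",((P.mean(0)-p)@R*1000))
d=P[0]-P[1];print("len",np.linalg.norm(d),"yaw",np.degrees(np.arctan2(d[1],d[0])))
E=plane(m,[(165,170),(345.5,170),(175,260),(335.5,260)],p[2]+.037);print("rim",(E-p)@R*1000)
mt=vision.camera_model("top");im=cv2.imread("pics/top0.png");g=cv2.cvtColor(im,6)
for q in plane(mt,[(198.4,146.3),(248.3,169.4)],.084):print("top",q*1000)
E
```

```text
[[653.54354601 173.41414055  84.        ]
 [597.98827768  46.88883113  84.        ]]
loc [[ 75.37055365 154.3179852  162.18665362]
 [-62.81413595 154.32465731 162.3690835 ]] mid [  6.27820885 154.32132126 162.27786856]
len 0.13818481018087936 yaw 66.29447948835222
rim [[ 51.76502608 -31.66556466 -37.0262607 ]
 [ 51.92095811  33.92197686 -37.11376439]
 [ 14.38737194 -30.9887409  -36.9778136 ]
 [ 14.57706772  33.50637815 -37.06390784]]
top [648.46223824 172.12670757  84.        ]
top [593.46243188  46.74510928  84.        ]
```

```bash
python3 - <<'E'
from h import *
def cen(g,x,y,r,lo,dark=False):
    w=g[y-r:y+r+1,x-r:x+r+1].astype(float);w=np.clip((lo-w) if dark else (w-lo),0,None);yy,xx=np.mgrid[y-r:y+r+1,x-r:x+r+1];return (w*xx).sum()/w.sum(),(w*yy).sum()/w.sum()
mt=vision.camera_model("top");g=cv2.cvtColor(cv2.imread("pics/top0.png"),6)
a=[cen(g,198,146,4,170),cen(g,248,169,4,170)];print(a,plane(mt,a,.084)*1000)
b=cen(g,387,222,3,200,True);print("hole",b,plane(mt,[b],.02)*1000)
for n,x,y in((1,198,146),(2,248,169)):print(g[y-5:y+7,x-5:x+6])
ms=vision.camera_model("scene");g=cv2.cvtColor(cv2.imread("pics/scene0.png"),6)
print(proj(ms,[[.6535,.1734,.084],[.598,.0469,.084],[.6485,.1721,.084],[.5934,.0467,.084]]))
for x,y in((317,234),(272,216)):print(g[y-8:y+8,x-6:x+7])
E
```

```text
[(np.float64(197.03402854006586), np.float64(144.33918770581778)), (np.float64(247.9287369640788), np.float64(168.07358053302434))] [[653.4003258  175.82794268  84.        ]
 [596.74165208  47.76320978  84.        ]]
hole (np.float64(385.82300884955754), np.float64(222.2983565107459)) [[ 478.37969162 -311.42090599   20.        ]]
[[207 176 176 174 173 175 173 175 173 175 173]
 [187 178 175 179 185 183 175 173 172 175 175]
 [177 174 179 206 235 227 182 171 171 175 174]
 [178 179 183 236 253 248 195 164 168 173 176]
 [176 177 183 229 251 241 185 153 165 174 175]
 [177 177 176 188 208 189 153 144 155 170 176]
 [179 175 173 162 152 142 133 129 132 158 178]
 [174 175 172 163 145 128 126 122 128 152 175]
 [173 173 172 170 154 133 123 138 150 168 180]
 [175 175 175 173 170 159 151 163 174 174 178]
 [177 177 177 177 173 174 173 175 176 178 173]
 [177 181 179 177 177 177 177 176 174 175 174]]
[[190 191 189 192 192 190 187 186 185 186 188]
 [191 192 190 189 192 194 188 193 187 187 191]
 [190 190 189 187 220 224 198 191 191 190 191]
 [193 190 189 223 253 254 229 193 192 190 190]
 [189 186 181 2
[... 1540 characters left out ...]
12 192 177 171 168 177 171 170 170 170]
 [165 216 226 204 184 182 176 174 172 172 175 175 171]
 [196 225 216 197 195 211 195 179 172 172 171 170 174]
 [209 215 195 191 222 235 225 192 175 173 171 174 172]
 [215 193 178 193 225 240 230 194 176 174 174 174 172]
 [202 180 172 182 202 220 208 188 176 175 171 174 176]
 [183 175 170 168 183 183 186 174 173 174 176 175 177]
 [175 173 169 166 166 172 169 171 173 173 174 176 172]
 [176 173 165 164 157 162 164 167 168 175 173 175 175]
 [173 173 170 159 153 158 157 162 167 172 173 175 174]
 [177 173 174 165 158 156 157 162 165 174 172 173 174]
 [175 175 172 166 165 164 167 172 173 174 173 173 173]
 [176 176 174 176 174 171 172 176 176 178 177 172 172]]
```

Request:
{"name": "drive_tool", "arguments": {
  "deltas": [
    [[0.7,30,0,0],[1.5,62,0,0],[2.5,94,0,0],[3.2,126,0,0],[3.7,153.4,5,0]]
  ]
}}

```text
t: 4.53
tcp_pos: [0.6275, 0.1045, 0.2426]
tool_rot: [0.839, 0.545, 0.001, 0.001]
force: [0.6, 0.5, -6.7]
finger_gap: 0.737
gripper_force: 92.1
```

Request:
{"name": "drive_tool", "arguments": {
  "deltas": [
    [[0,0,30,0],[0,0,65,0],[0,0,100,0],[0,0,116,0],[0,0,116,0]]
  ]
}}

```text
t: 4.95
tcp_pos: [0.6203, 0.1054, 0.1203]
tool_rot: [0.839, 0.545, -0.006, -0.004]
force: [-2.3, -0.3, -8.0]
finger_gap: 0.736
gripper_force: 91.6
```

```bash
python3 - <<'E'
from h import *
print(manip.sense()["t"],tooldelta((625.8,110.2),156.4,81))
m=vision.camera_model("wrist");im=vision.snapshot("wrist")[:,:,::-1];cv2.imwrite("pics/w3.png",im);np.save("w3.npy",m)
E
```

```text
4.95 (array([ 6.8,  3.5, 39.2]), np.float64(-0.007), 'tool y dir -24.0 z=120.3 q6=0.41')
```

View pics/w3.png

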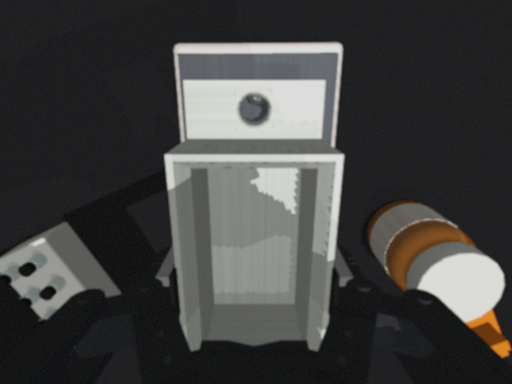

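The peg shows through the front ear hole at (256,108), close to centred. I'll let the arm settle before measuring again.

Request:
{"name": "drive_tool", "arguments": {
  "deltas": [
    [[0,0,0,0],[0,0,0,0],[0,0,0,0]]
  ]
}}

```text
t: 5.25
tcp_pos: [0.627, 0.107, 0.1287]
tool_rot: [0.838, 0.546, 0.002, 0.001]
force: [-0.5, 0.3, -8.2]
finger_gap: 0.738
gripper_force: 91.7
```

```bash
python3 - <<'E'
from h import *
print(manip.sense()["t"],tooldelta((623.9,108.2),156.3,81))
m=vision.camera_model("wrist");im=vision.snapshot("wrist")[:,:,::-1];cv2.imwrite("pics/w4.png",im);g=cv2.cvtColor(im.copy(),6)
c,s=blob((g<130)[90:125,235:275],np.array((20,18)));e=cv2.fitEllipse(c);print("hole",e[0][0]+235,e[0][1]+90,e[1])
p=manip.sense()["tcp_pos"];R=Ro.from_quat(manip.sense()["tool_rot"]).as_matrix()
hc=[(e[0][0]+235,e[0][1]+90)];print("hole xyz",plane(m,hc,p[2]-.001)*1000,"pegs expected px",proj(m,[[.6535,.1734,.084],[.6535,.1734,.061]]))
for r in range(94,124,2):print(''.join('%4d'%v for v in g[r,238:272]))
E
```

```text
5.25 (array([-0.3, -3.5, 47.6]), np.float64(-0.003), 'tool y dir -23.9 z=128.7 q6=0.41')
hole 254.6227970123291 109.63360404968262 (27.71825408935547, 30.196807861328125)
hole xyz [[656.60750548 169.98084799 127.49640839]] pegs expected px [[247.11352601 101.8437338 ]
 [247.69665555 100.52821245]]
 215 215 214 215 214 211 203 191 176 165 156 146 136 130 122 118 111 102  94 105 122 131 141 156 177 198 210 217 220 222 222 221 221 221
 215 214 212 206 194 181 168 156 141 122 106  97  90  88  85  82  77  72  62  60  61  62  68  82 111 149 175 194 206 215 220 221 221 222
 218 215 204 186 167 157 162 171 164 147 141 148 151 141 120  97  81  76  67  62  58  55  57  57  67  88 123 151 171 192 209 219 221 222
 210 195 176 155 140 151 174 186 188 186 185 189 190 182 158 124  94  78  67  62  58  55  56  57  56  58  65  98 130 153 179 202 216 220
 192 169 140 120 132 163 183 188 188 188 188 190 190 186 164 133 101  83  74  65  61  56  56  57  55  55  53  60  77 106 134 168 199 215
 177 153 121  98 115 154 177 187 189 190 189 188 185 173 149 120 102  90  82  67  59  58  54  56  56  54  55  56  60
[... 553 characters left out ...]
112 150 178 201
 181 152 122  99  96  98  98 102 102 101 102 101 101 102 101 101 101  97  91  72  60  57  57  56  54  54  59  68  80  95 124 159 185 205
 196 178 151 120 102 100 100  99 100 101 101 101 102 100 101  99  98  83  70  63  57  56  59  55  57  60  72  85  98 121 151 176 196 211
 208 193 173 149 121 105 100  96  96  96  93  91  96  99  99 100  95  79  61  56  56  58  59  66  73  83  92 102 125 151 176 194 209 216
 213 206 195 180 161 139 117 105 100  95  89  85  88  90  90  84  75  68  67  69  73  76  81  91  96 102 119 141 163 181 197 207 214 215
 212 212 208 199 189 178 165 144 124 112 105 101 101  99  96  96  97  97  96  99 101 101 105 110 126 149 167 180 191 203 210 214 214 213
```

Request:
{"name": "drive_tool", "arguments": {
  "deltas": [
    [[0,0,0,0],[0,0,0,0],[0,0,0,0],[0,0,0,0],[0,0,0,0]]
  ]
}}

```text
t: 5.72
tcp_pos: [0.6251, 0.1074, 0.1264]
tool_rot: [0.838, 0.546, 0.0, -0.0]
force: [0.8, 0.3, -7.3]
finger_gap: 0.74
gripper_force: 91.7
```

```bash
cat > hole.py <<'E'
from h import *
s=manip.sense();p=s["tcp_pos"];R=Ro.from_quat(s["tool_rot"]).as_matrix()
print(s["t"],(p*1000).round(1),tooldelta((623.9,108.2),156.3,81))
m=vision.camera_model("wrist");im=vision.snapshot("wrist")[:,:,::-1];g=cv2.cvtColor(im.copy(),6)
e=cv2.fitEllipse(blob((g<130)[90:125,235:275],np.array((20,18)))[0])
q=(p[2]-.001)
H=plane(m,[(254.3,108.5)],q)[0]; H[2]=.084
P=np.array([.6535,.1734,.084]); print("hole el",e[0][0]+235,e[0][1]+90,"peg px",proj(m,[P]),"move tool",((P-H)@R*1000).round(1))
w=np.clip(g[96:112,240:270].astype(float)-125,0,None)*0
for r in range(94,124,2):print(''.join('%4d'%v for v in g[r,238:272]))
E
python3 hole.py
```

```text
5.7167 [625.1 107.4 126.4] (array([ 0.2, -1.5, 45.4]), np.float64(-0.002), 'tool y dir -23.8 z=126.4 q6=0.41')
hole el 254.20984268188477 108.92909049987793 peg px [[250.43748983 101.2462682 ]] move tool [ 1.7 -2.2  0. ]
 215 214 214 215 212 210 201 187 171 154 141 131 127 127 125 122 124 126 129 130 129 130 147 168 184 196 206 212 216 218 221 221 221 221
 215 215 213 204 192 175 157 139 127 123 128 126 112 104  99  96  88  83  81  80  76  76  84 103 129 152 167 182 197 211 218 221 221 221
 218 214 204 185 164 142 122 115 129 157 175 177 164 158 160 154 134 105  88  80  75  70  64  59  69  89 108 125 148 180 205 217 221 221
 211 198 179 156 130 104 100 124 159 181 187 186 185 187 190 188 174 153 127 101  83  73  66  61  57  58  64  79 100 134 172 200 214 220
 188 165 139 111  91  85  90 120 159 182 188 189 188 188 188 189 186 174 146 113  90  76  66  59  57  56  56  59  69  91 121 159 195 214
 174 146 115  86  72  80  84  99 132 163 181 186 189 188 188 184 174 151 122 102  90  78  65  58  54  58  54  54  60  75  95 128 170 203
 169 139 105  77  66  71  75  79  89 109 138 157 165 167 
[... 475 characters left out ...]
111 148 175 194
 180 153 122 101  95  97  97  96  96  99 101 102 102 101 102 100 102 101  95  81  63  58  55  59  56  58  60  69  79  98 127 159 184 203
 196 176 150 120 101  96  96  96  96  99 100 101 103 101 100  98  95  93  83  72  61  57  58  55  56  62  74  86  98 120 151 176 196 212
 209 192 172 147 122 106  99  94  93  95  97  96  91  85  77  71  66  59  58  59  56  55  58  66  74  84  90 100 114 142 170 193 208 216
 212 206 194 179 162 139 116 105 100  97  94  86  75  67  65  65  63  65  65  69  70  76  81  89  95 104 117 128 140 163 189 207 213 215
 213 212 208 200 189 178 163 144 123 111 104 101 100 100  97  98  95  96  95  97  97  99 103 108 125 150 167 176 184 198 209 212 213 213
```

Request:
{"name": "drive_tool", "arguments": {
  "deltas": [
    [[1.2,-1.5,4,0],[1.2,-1.5,10,0],[1.2,-1.5,16,0],[1.2,-1.5,20,0],[1.2,-1.5,24,0]]
  ]
}}

```text
t: 6.18
tcp_pos: [0.6239, 0.1091, 0.1012]
tool_rot: [0.838, 0.546, -0.001, -0.0]
force: [-0.2, 0.7, -7.9]
finger_gap: 0.739
gripper_force: 91.9
```

Request:
{"name": "drive_tool", "arguments": {
  "deltas": [
    [[0,0,3,0],[0,0,6,0],[0,0,9,0],[0,0,11,0],[0,0,11,0]]
  ]
}}

```text
t: 6.6
tcp_pos: [0.6241, 0.109, 0.0908]
tool_rot: [0.838, 0.546, -0.0, -0.0]
force: [-0.2, -0.6, -6.2]
finger_gap: 0.737
gripper_force: 91.9
```

```bash
python3 hole.py|head -2; python3 -c "
from h import *
s=manip.sense();print(s['force'],s['ft_torque'])"
```

```text
6.6 [624.1 109.   90.8] (array([-0.8,  0.2,  9.8]), np.float64(-0.002), 'tool y dir -23.8 z=90.8 q6=0.41')
hole el 254.0226879119873 108.93167877197266 peg px [[253.09748942 106.26904493]] move tool [ 0.7 -0.6  0. ]
[-0.7235157  -0.62933466 -7.23240175] [0.0077817  0.00137006 0.02636859]
```

Request:
{"name": "drive_tool", "arguments": {
  "deltas": [
    [[0,0,3,0],[0,0,6,0],[0,0,8,0],[0,0,9.5,0],[0,0,10.5,0]]
  ]
}}

```text
t: 7.07
tcp_pos: [0.6242, 0.109, 0.081]
tool_rot: [0.838, 0.546, -0.0, -0.0]
force: [-2.2, -1.2, 0.5]
finger_gap: 0.736
gripper_force: 92.9
```

Request:
{"name": "drive_tool", "arguments": {
  "deltas": [
    [[0,0,0.5,0],[0,0,1,0]]
  ]
}}

```text
t: 7.23
tcp_pos: [0.6242, 0.109, 0.081]
tool_rot: [0.838, 0.546, -0.0, -0.0]
force: [-2.8, -1.2, 5.9]
finger_gap: 0.732
gripper_force: 93.5
```

Request:
{"name": "drive_tool", "arguments": {
  "deltas": [
    [[0,0,0,0],[0,0,0,0],[0,0,0,0],[0,0,-10,0],[0,0,-40,0]]
  ],
  "jaw": 85
}}

```text
t: 7.65
tcp_pos: [0.6216, 0.1089, 0.1168]
tool_rot: [0.838, 0.546, -0.003, -0.002]
force: [0.2, -0.1, 0.0]
finger_gap: 0.997
gripper_force: 0.0
```

Request:
{"name": "drive_tool", "arguments": {
  "deltas": [
    [[0,0,-40,0],[0,0,-80,0],[0,0,-110,0],[0,0,-120,0],[0,0,-120,0]]
  ]
}}

```text
t: 8.07
tcp_pos: [0.6268, 0.1092, 0.2447]
tool_rot: [0.838, 0.546, 0.004, 0.003]
force: [-0.7, -0.6, -0.5]
finger_gap: 0.997
gripper_force: 0.0
```

Request:
{"name": "drive_tool", "arguments": {
  "deltas": [
    [[0,0,0,0],[0,0,0,0],[0,0,0,0]]
  ]
}}

```text
t: 8.32
tcp_pos: [0.6229, 0.109, 0.2373]
tool_rot: [0.838, 0.546, -0.002, -0.001]
force: [-0.7, -0.5, 0.1]
finger_gap: 0.993
gripper_force: 0.0
```

```bash
python3 - <<'E'
from h import *
s=manip.sense();print(s["t"],s["tcp_pos"],tooldelta((609,-135),90))
m=vision.camera_model("wrist");im=vision.snapshot("wrist")[:,:,::-1];cv2.imwrite("pics/w5.png",im);np.save("w5.npy",m)
E
```

```text
8.3167 [0.62286552 0.10901527 0.23733266] (array([-2.288e+02,  8.590e+01,  1.000e-01]), np.float64(1.155), 'tool y dir -23.8 z=237.3 q6=0.41')
```

View pics/w5.png

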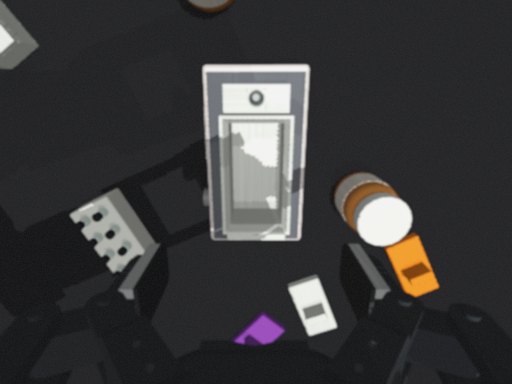

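The block is down over the heater, with the peg poking through at (256,97) in the front ear. The jar at (380,215) and the rack at (115,230) stand untouched. The white spacer is at (312,305), between the orange and purple ones. Next I'll hover over the spacer.

Request:
{"name": "drive_tool", "arguments": {
  "deltas": [
    [[-23,9,0,0.115],[-46,17,0,0.23],[-69,26,0,0.345],[-92,34,0,0.46],[-114,43,0,0.578]]
  ]
}}

```text
t: 8.78
tcp_pos: [0.6166, -0.0135, 0.238]
tool_rot: [0.959, 0.282, -0.002, -0.001]
force: [0.0, -0.7, 0.5]
finger_gap: 0.995
gripper_force: 0.0
```

Request:
{"name": "drive_tool", "arguments": {
  "deltas": [
    [[-15,20,0,0.115],[-29,40,0,0.23],[-44,60,0,0.345],[-58,80,0,0.46],[-73,99,0,0.578]]
  ]
}}

```text
t: 9.2
tcp_pos: [0.6098, -0.1365, 0.2381]
tool_rot: [1.0, -0.004, -0.001, -0.001]
force: [-0.5, 0.4, -0.5]
finger_gap: 0.997
gripper_force: 0.0
```

Request:
{"name": "drive_tool", "arguments": {
  "deltas": [
    [[0,0,0,0],[0,0,0,0],[0,0,0,0],[0,0,0,0]]
  ],
  "jaw": 50
}}

```text
t: 9.53
tcp_pos: [0.6101, -0.1342, 0.239]
tool_rot: [1.0, 0.0, -0.001, -0.001]
force: [-0.3, 0.4, -0.6]
finger_gap: 0.589
gripper_force: 0.0
```

```bash
python3 - <<'E'
from h import *
s=manip.sense();print(s["t"],s["tcp_pos"],tooldelta((609,-135),90))
m=vision.camera_model("wrist");im=vision.snapshot("wrist")[:,:,::-1];cv2.imwrite("pics/w6.png",im);np.save("w6.npy",m)
hsv=cv2.cvtColor(im.copy(),cv2.COLOR_BGR2HSV)
px=proj(m,[[.609,-.135,.012]])[0];print(px)
c,st=blob((hsv[...,2]>110)&(hsv[...,1]<60),px);print(st,rect(plane(m,c,.012)))
x,y,w,h=st[:4];cv2.imwrite("pics/w6c.png",cv2.resize(im[max(0,y-25):y+h+25,max(0,x-25):x+w+25],None,fx=4,fy=4,interpolation=2))
print(max(0,x-25),max(0,y-25))
E
```

```text
9.5333 [ 0.61008833 -0.1342096   0.23904754] (array([-1.1,  0.8,  0. ]), np.float64(0.001), 'tool y dir -90.0 z=239.0 q6=1.17')
[253.44373268 157.16819585]
[ 218  136   77   39 2719] (array([ 611.1, -137.6]), (46.2, 94.1), 88.1)
193 111
```

View pics/w6c.png

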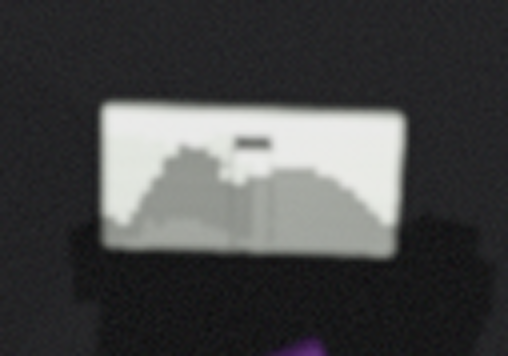

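The crop shows the white plate with its fin up, the fin at crop columns 232–272 (full-image column 256). That puts the plate's centre at (611.1,-137.6) mm and its long axis at 88.1°.

Request:
{"name": "drive_tool", "arguments": {
  "deltas": [
    [[1,3.4,40,0.033],[1,3.4,80,0.033],[1,3.4,120,0.033],[1,3.4,155,0.033],[1,3.4,180,0.033]]
  ]
}}

```text
t: 10.0
tcp_pos: [0.6098, -0.1368, 0.0566]
tool_rot: [1.0, -0.016, -0.002, -0.001]
force: [0.3, 0.2, 0.4]
finger_gap: 0.586
gripper_force: 0.0
```

Request:
{"name": "drive_tool", "arguments": {
  "deltas": [
    [[0,0,15,0],[0,0,28,0],[0,0,36,0],[0,0,40,0],[0,0,42,0]]
  ]
}}

```text
t: 10.42
tcp_pos: [0.6118, -0.1385, 0.0179]
tool_rot: [1.0, -0.017, 0.0, 0.0]
force: [-0.4, 0.2, -0.2]
finger_gap: 0.585
gripper_force: 0.0
```

Request:
{"name": "drive_tool", "arguments": {
  "deltas": [
    [[0,0,0,0],[0,0,0,0],[0,0,0,0]]
  ]
}}

```text
t: 10.67
tcp_pos: [0.6122, -0.1391, 0.019]
tool_rot: [1.0, -0.017, 0.001, 0.0]
force: [0.6, 0.3, -0.4]
finger_gap: 0.588
gripper_force: 0.0
```

Down 3 mm more, then close on the fin.

Request:
{"name": "drive_tool", "arguments": {
  "deltas": [
    [[-0.5,-1,2,0],[-0.5,-1,3,0]]
  ]
}}

```text
t: 10.83
tcp_pos: [0.6111, -0.1378, 0.0153]
tool_rot: [1.0, -0.017, 0.0, 0.0]
force: [-1.0, -0.2, 0.0]
finger_gap: 0.584
gripper_force: 0.0
```

Request:
{"name": "drive_tool", "arguments": {
  "deltas": [
    [[0,0,0,0],[0,0,0,0],[0,0,0,0],[0,0,0,0],[0,0,0,0]]
  ],
  "jaw": 2,
  "force": 50
}}

```text
t: 11.25
tcp_pos: [0.6112, -0.1379, 0.015]
tool_rot: [1.0, -0.017, 0.0, 0.0]
force: [1.2, -0.1, 1.6]
finger_gap: 0.127
gripper_force: 50.9
```

Request:
{"name": "drive_tool", "arguments": {
  "deltas": [
    [[0,0,0,0],[0,0,0,0],[0,0,0,0]]
  ]
}}

```text
t: 11.5
tcp_pos: [0.6111, -0.1378, 0.015]
tool_rot: [1.0, -0.017, 0.0, 0.0]
force: [0.1, -0.2, 1.9]
finger_gap: 0.125
gripper_force: 50.9
```

Request:
{"name": "drive_tool", "arguments": {
  "deltas": [
    [[0,0,-10,0],[0,0,-40,0],[0,0,-80,0],[0,0,-120,0],[0,-15,-155,0]]
  ]
}}

```text
t: 11.92
tcp_pos: [0.6116, -0.1252, 0.1721]
tool_rot: [1.0, -0.018, 0.001, 0.001]
force: [1.4, 0.1, -1.9]
finger_gap: 0.13
gripper_force: 50.4
```

Request:
{"name": "drive_tool", "arguments": {
  "deltas": [
    [[1,-30,-20,0.06],[2,-65,-40,0.12],[3,-100,-50,0.19],[4,-135,-50,0.25],[5,-165,-50,0.3]]
  ]
}}

```text
t: 12.33
tcp_pos: [0.6217, 0.0441, 0.2212]
tool_rot: [0.986, -0.168, 0.001, -0.0]
force: [0.7, -0.4, -2.2]
finger_gap: 0.124
gripper_force: 50.3
```

```bash
python3 - <<'E'
from h import *
print(tooldelta((625.9,110.6),66.3,220))
E
```

```text
(array([-18. , -64.2,   1.2]), np.float64(0.077), 'tool y dir -109.3 z=221.2 q6=1.80')
```

Request:
{"name": "drive_tool", "arguments": {
  "deltas": [
    [[-6,-22,0,0.03],[-12,-44,0,0.06],[-18,-64,0,0.077],[-18,-64,0,0.077],[-18,-64,0,0.077]]
  ]
}}

```text
t: 12.75
tcp_pos: [0.6252, 0.1094, 0.2195]
tool_rot: [0.979, -0.203, -0.001, 0.0]
force: [0.5, -0.4, -2.9]
finger_gap: 0.126
gripper_force: 50.3
```

Request:
{"name": "drive_tool", "arguments": {
  "deltas": [
    [[0,0,0,0],[0,0,0,0],[0,0,0,0]]
  ]
}}

```text
t: 13.0
tcp_pos: [0.626, 0.1071, 0.2197]
tool_rot: [0.979, -0.205, -0.0, 0.0]
force: [-0.0, 0.2, -2.1]
finger_gap: 0.128
gripper_force: 50.3
```

```bash
python3 - <<'E'
from h import *
s=manip.sense();print(s["t"],s["tcp_pos"],tooldelta((625.9,110.6),66.3,83))
m=vision.camera_model("wrist");im=vision.snapshot("wrist")[:,:,::-1];cv2.imwrite("pics/w7.png",im);np.save("w7.npy",m)
E
```

```text
13.0 [0.62598009 0.10712232 0.219748  ] (array([ -1.4,  -3.2, 136.7]), np.float64(0.001), 'tool y dir -113.6 z=219.7 q6=1.98')
```

View pics/w7.png

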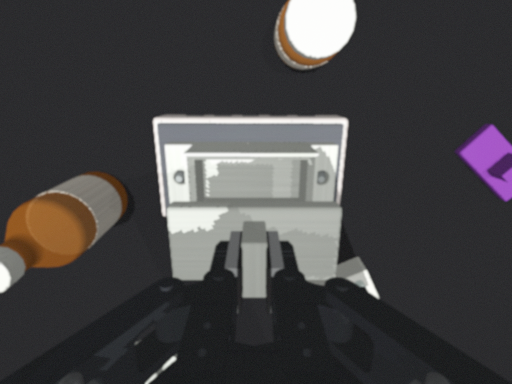

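The view shows the block on the heater with pegs at (180,178) and (322,177). The held spacer lies parallel to it, its front edge at row 205 and columns 170–341.

```bash
python3 - <<'E'
from h import *
m=np.load("w7.npy",allow_pickle=True).item();g=cv2.cvtColor(cv2.imread("pics/w7.png"),6)
s=manip.sense();R=Ro.from_quat(s["tool_rot"]).as_matrix();p=s["tcp_pos"]
loc=lambda px,z:((plane(m,px,z)-p)@R*1000).round(1)
print("pegs px",proj(m,[[.6535,.1734,.084],[.598,.0469,.084]]))
for x,y in((180,178),(322,177)):print(g[y-8:y+9:2,x-8:x+9])
for r in(225,240,255,265):
    row=g[r].astype(int);l=np.where(row[150:200]>100)[0][0]+150;rr=np.where(row[310:360]>100)[0][-1]+311;print("plate",r,l,rr,loc([(l,r),(rr,r)],p[2]-.003)[:,:2].tolist())
for c in(200,300):print("plate front",c,g[192:216,c])
for r in(165,175,190,198):
    row=g[r].astype(int);print("rim",r,row[182:212],row[296:322])
for c in(220,255,290):print("rim far",c,g[138:168,c])
E
```

```text
pegs px [[178.38965653 178.70268492]
 [321.13359714 178.8130493 ]]
[[247 245 242 235 219 195 181 176 177 181 192 210 230 242 238 216 186]
 [239 232 214 185 152 127 121 121 120 119 120 148 199 231 238 222 192]
 [230 208 172 141 131 135 139 137 132 128 120 144 194 229 238 225 200]
 [223 192 151 142 166 185 188 183 169 147 132 138 185 226 238 225 195]
 [224 195 161 165 195 209 210 209 203 183 150 134 178 223 239 230 206]
 [234 220 194 177 188 200 205 205 197 174 139 120 170 222 240 234 209]
 [238 234 226 212 196 181 171 162 149 135 124 132 175 218 237 234 206]
 [239 238 237 236 232 225 215 207 200 197 200 208 220 232 240 236 216]
 [239 238 238 239 240 239 238 237 236 236 238 241 243 244 243 238 219]]
[[166 178 184 183 180 178 174 171 169 172 177 180 179 181 181 183 184]
 [167 180 181 170 151 133 123 117 114 116 126 144 158 168 177 182 184]
 [170 181 177 154 122 107 106 107 106 104 107 113 123 139 159 176 182]
 [172 181 172 147 122 113 115 118 116 112 109 110 116 123 140 163 177]
 [174 178 170 147 131 134 144 148 146 137 122 115 116 120 139 161 175]
 [175 180 169 147 141 149 152 154 152 
[... 1325 characters left out ...]
147 147 147 148 156 171
 180 183 181 180 180 181 181 180]
rim 198 [239 241 242 242 242 241 232 207 178 168 172 173 175 168 149 126 112 110
 109 108 111 111 118 123 124 128 127 129 127 130] [122 122 118 116 115 114 114 117 118 128 140 146 147 147 146 152 163 176
 179 180 180 179 181 181 181 182]
rim far 220 [132 130 129 129 128 128 128 127 129 129 128 127 126 140 182 224 246 243
 222 198 202 225 242 234 209 186 177 170 169 165]
rim far 255 [131 132 130 128 125 125 125 125 125 129 125 126 123 129 164 215 244 247
 229 201 187 188 186 183 184 182 178 171 168 165]
rim far 290 [132 132 131 128 125 123 126 125 126 123 124 125 126 130 164 213 242 245
 227 199 182 179 178 179 179 179 181 181 182 180]
```

```bash
python3 - <<'E'
from h import *
m=np.load("w7.npy",allow_pickle=True).item()
s=manip.sense();R=Ro.from_quat(s["tool_rot"]).as_matrix();p=s["tcp_pos"]
loc=lambda px,z:((plane(m,px,z)-p)@R*1000).round(1)[:,:2].tolist()
print("plate front",loc([(200,207.5),(300,207.5)],p[2]-.003))
print("pegs",loc([(178.2,178.6),(321.3,178.9)],.084))
print("rim outer",loc([(188.8,175),(313.3,175),(189.3,190),(312.3,190)],.118))
print("rim inner(bevel)",loc([(195.3,175),(306,175),(196,190),(305.3,190)],.118))
print("rim far",loc([(220,152),(255,152.3),(290,152.3)],.118))
E
```

```text
plate front [[22.3, -26.9], [22.3, 25.4]]
pegs [[-1.3, -71.9], [-1.6, 66.6]]
rim outer [[11.9, -53.8], [12.0, 51.6], [-1.5, -54.2], [-1.4, 51.6]]
rim inner(bevel) [[12.0, -48.3], [12.0, 45.4], [-1.5, -48.5], [-1.5, 45.6]]
rim far [[31.7, -26.7], [31.4, 2.2], [31.4, 31.2]]
```

Request:
{"name": "drive_tool", "arguments": {
  "deltas": [
    [[-0.5,-2.8,25,0],[-0.5,-2.8,50,0],[-0.5,-2.8,68,0],[-0.5,-2.8,76,0],[-0.5,-2.8,76,0]]
  ]
}}

```text
t: 13.47
tcp_pos: [0.6252, 0.1104, 0.1415]
tool_rot: [0.979, -0.205, -0.002, 0.001]
force: [0.2, -0.7, -1.6]
finger_gap: 0.13
gripper_force: 50.3
```

Request:
{"name": "drive_tool", "arguments": {
  "deltas": [
    [[0,0,0,0],[0,0,0,0],[0,0,0,0],[0,0,0,0],[0,0,0,0]]
  ]
}}

```text
t: 13.88
tcp_pos: [0.6273, 0.1111, 0.1449]
tool_rot: [0.979, -0.204, 0.001, -0.0]
force: [0.5, -0.2, -2.6]
finger_gap: 0.124
gripper_force: 50.3
```

```bash
python3 - <<'E'
from h import *
s=manip.sense();print(s["t"],s["tcp_pos"],tooldelta((626.6,109.9),66.3,83))
m=vision.camera_model("wrist");im=vision.snapshot("wrist")[:,:,::-1];cv2.imwrite("pics/w8.png",im)
print(proj(m,[[.6535,.1734,.084],[.598,.0469,.084]]))
g=cv2.cvtColor(im.copy(),6)
for x,y in np.int32(proj(m,[[.6535,.1734,.084],[.598,.0469,.084]])):print(g[y-8:y+9:2,x-8:x+9])
E
```

```text
13.8833 [0.62729417 0.11111337 0.14490879] (array([-0.3,  1.4, 61.9]), np.float64(0.002), 'tool y dir -113.6 z=144.9 q6=1.98')
[[159.62361095 207.34911805]
 [348.98296031 207.82693056]]
[[217 211 196 174 144 116 107 107 109 108 112 129 176 215 227 225 212]
 [213 200 175 141 112 108 114 117 116 117 117 122 162 205 221 223 212]
 [209 185 152 121 108 122 138 146 152 147 135 129 158 200 219 223 216]
 [211 189 154 122 125 157 179 186 187 185 179 168 166 191 214 221 215]
 [214 204 183 157 148 173 188 189 187 186 188 186 182 190 210 215 202]
 [217 215 205 187 170 166 175 181 183 185 185 180 170 181 203 206 198]
 [217 217 215 210 200 189 178 164 155 153 148 133 128 162 198 205 204]
 [217 216 216 215 215 213 205 191 182 176 165 159 160 179 206 214 212]
 [215 214 215 214 215 217 218 216 213 211 208 207 207 209 215 216 212]]
[[129 131 132 132 135 146 158 165 161 147 121  99  96  99 102 108 123]
 [130 129 130 133 138 151 160 164 160 143 115  96  93  95 100 100 104]
 [130 129 132 133 139 152 162 164 158 140 116  99  96  95  96  99 100]
 [126 130 132 133 141 152 161 163 158 146 131 121 113 103  98  99 101]
 [125 126 131 134 144 155 162 162 156 146 136 132 127 115 104 100 104]
 [141 132 130 135 146 156 162 162 153 142 134 131 125 115 106 104 112]
 [149 137 128 135 148 159 163 160 149 132 122 115 109 108 115 126 138]
 [150 139 131 137 150 161 163 160 142 124 116 121 129 134 140 149 155]
 [151 141 137 140 152 160 162 160 153 149 150 152 156 157 159 158 160]]
```

Request:
{"name": "drive_tool", "arguments": {
  "deltas": [
    [[-0.2,0.8,6,0],[-0.2,1.0,12,0],[-0.2,1.0,18,0],[-0.2,1.0,24,0],[-0.2,1.0,30,0]]
  ]
}}

```text
t: 14.35
tcp_pos: [0.6258, 0.1102, 0.1127]
tool_rot: [0.979, -0.204, -0.001, 0.0]
force: [0.6, -0.2, -2.3]
finger_gap: 0.129
gripper_force: 50.3
```

Request:
{"name": "drive_tool", "arguments": {
  "deltas": [
    [[0,0,6,0],[0,0,12,0],[0,0,17,0],[0,0,22,0],[0,0,26,0]]
  ]
}}

```text
t: 14.77
tcp_pos: [0.626, 0.1102, 0.0871]
tool_rot: [0.979, -0.204, -0.0, 0.0]
force: [0.1, 0.4, -2.4]
finger_gap: 0.132
gripper_force: 50.3
```

Sliding in without resistance. Lowering to the floor.

Request:
{"name": "drive_tool", "arguments": {
  "deltas": [
    [[0,0,1.5,0],[0,0,3,0],[0,0,4,0],[0,0,4.7,0],[0,0,5,0]]
  ]
}}

```text
t: 15.18
tcp_pos: [0.6263, 0.1102, 0.0831]
tool_rot: [0.979, -0.204, 0.0, -0.0]
force: [0.3, 0.2, -0.2]
finger_gap: 0.127
gripper_force: 50.4
```

```bash
python3 -c "
from h import *
s=manip.sense();print(s['tcp_pos'],s['tool_rot'],s['force'],s['ft_torque'])"
```

```text
[0.62632589 0.11024726 0.08305627] [ 9.78938945e-01 -2.04153079e-01  2.44630007e-04 -4.84538559e-05] [ 0.26982398  0.1740748  -0.17039248] [-0.00312838  0.06610304  0.03635373]
```

Request:
{"name": "drive_tool", "arguments": {
  "deltas": [
    [[0,0,0,0],[0,0,0,0],[0,0,0,0],[0,0,-6,0],[0,0,-20,0]]
  ],
  "jaw": 30
}}

```text
t: 15.6
tcp_pos: [0.6248, 0.1102, 0.1018]
tool_rot: [0.979, -0.204, -0.002, 0.0]
force: [-0.2, 0.1, 0.5]
finger_gap: 0.349
gripper_force: 0.0
```

Request:
{"name": "drive_tool", "arguments": {
  "deltas": [
    [[0,0,-25,0],[0,0,-60,0],[0,0,-95,0],[0,0,-130,0],[0,0,-140,0]]
  ]
}}

```text
t: 16.02
tcp_pos: [0.6294, 0.1104, 0.25]
tool_rot: [0.979, -0.204, 0.006, -0.001]
force: [1.1, -0.5, 0.9]
finger_gap: 0.352
gripper_force: 0.0
```

Request:
{"name": "drive_tool", "arguments": {
  "deltas": [
    [[-29,-15,0,-0.12],[-58,-29,0,-0.24],[-87,-44,0,-0.36],[-116,-58,0,-0.48],[-145,-73,0,-0.6]]
  ],
  "jaw": 45
}}

```text
t: 16.43
tcp_pos: [0.5211, 0.2359, 0.2431]
tool_rot: [0.995, 0.097, 0.0, -0.0]
force: [-0.2, 0.4, -0.8]
finger_gap: 0.524
gripper_force: 0.0
```

```bash
python3 - <<'E'
from h import *
print(tooldelta((418,361),9.9,240), manip.sense()["tcp_pos"])
E
```

```text
(array([ -77. , -142.7,    3.1]), np.float64(-1.549), 'tool y dir -78.9 z=243.1 q6=1.61') [0.52110142 0.23585482 0.24311811]
```

Request:
{"name": "drive_tool", "arguments": {
  "deltas": [
    [[-15,-28,0,-0.12],[-31,-57,0,-0.24],[-46,-85,0,-0.36],[-62,-114,0,-0.48],[-77,-143,0,-0.6]]
  ]
}}

```text
t: 16.85
tcp_pos: [0.4186, 0.362, 0.2431]
tool_rot: [0.922, 0.387, 0.0, -0.0]
force: [0.3, -0.2, 0.1]
finger_gap: 0.528
gripper_force: 0.0
```

Request:
{"name": "drive_tool", "arguments": {
  "deltas": [
    [[0,0,0,-0.12],[0,0,0,-0.24],[0,0,0,-0.36],[0,0,0,-0.48],[0,0,0,-0.6]]
  ]
}}

```text
t: 17.27
tcp_pos: [0.4196, 0.3612, 0.243]
tool_rot: [0.766, 0.642, 0.0, 0.0]
force: [0.4, -0.0, 0.1]
finger_gap: 0.529
gripper_force: 0.0
```

Request:
{"name": "drive_tool", "arguments": {
  "deltas": [
    [[0,0,0,-0.12],[0,0,0,-0.24],[0,0,0,-0.35],[0,0,0,-0.35],[0,0,0,-0.35]]
  ]
}}

```text
t: 17.68
tcp_pos: [0.4198, 0.3611, 0.2429]
tool_rot: [0.646, 0.763, 0.0, 0.0]
force: [0.5, 0.8, -0.5]
finger_gap: 0.526
gripper_force: 0.0
```

```bash
python3 - <<'E'
from h import *
s=manip.sense();print(s["t"],s["tcp_pos"],tooldelta((418,361),9.9))
m=vision.camera_model("wrist");im=vision.snapshot("wrist")[:,:,::-1];np.save("w9.npy",m);cv2.imwrite("pics/w9.png",im)
hsv=cv2.cvtColor(im.copy(),cv2.COLOR_BGR2HSV);px=proj(m,[[.418,.361,.038]])[0];print(px)
c,st=blob((hsv[...,2]>110)&(hsv[...,1]<60),px);print(st,rect(plane(m,c,.038)))
t=vision.snapshot("top")[:,:,::-1]
x,y,w,h=st[:4];a=cv2.resize(im[max(0,y-25):y+h+25,max(0,x-25):x+w+25],(300,400),interpolation=2)
b=cv2.resize(t[115:215,150:300],(480,320),interpolation=2);b=np.vstack([b,np.zeros((80,480,3),np.uint8)])
print(max(0,x-25),max(0,y-25),w+50,h+50);cv2.imwrite("pics/w9c.png",np.hstack([a,b]))
E
```

```text
17.6833 [0.41982972 0.36106394 0.24294675] (array([ 0.2, -1.8, -0. ]), np.float64(-0.008), 'tool y dir 9.5 z=242.9 q6=0.34')
[251.96337619 158.50981336]
[ 231  113   43   83 3428] (array([418.1, 364.3]), (48.7, 98.8), 100.4)
206 88 93 133
```

View pics/w9c.png

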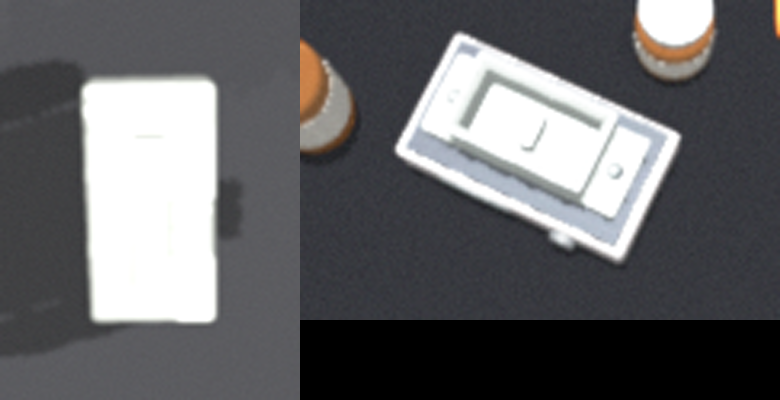

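The left crop shows the cover, bar lengthwise, nearly square to the gripper. The right crop shows the spacer flat in the pocket with its fin up. Now I'll measure the cover's centre from its edges.

```bash
python3 - <<'E'
from h import *
m=np.load("w9.npy",allow_pickle=True).item();im=cv2.imread("pics/w9.png");g=cv2.cvtColor(im,6)
s=manip.sense();R=Ro.from_quat(s["tool_rot"]).as_matrix();p=s["tcp_pos"]
loc=lambda px,z:((plane(m,px,z)-p)@R*1000).round(1)[:,:2].tolist()
th=160
for r in(125,140,155,170,185):
    o=np.where(g[r,215:290]>th)[0];print(r,o[0]+215,o[-1]+216,loc([(o[0]+215,r),(o[-1]+216,r)],.038))
for c in(240,252,264):
    o=np.where(g[100:210,c]>th)[0];print(c,o[0]+100,o[-1]+101,"front z0",loc([(c,o[0]+100)],0),"z38",loc([(c,o[0]+100)],.038),"rear z38",loc([(c,o[-1]+101)],.038))
print(g[105:125,252],g[105:125,240])
ed=im.max(2)
for r in(140,150,160,170):print(im[r,228:276].mean(1).round().astype(int))
E
```

```text
125 231 273 [[39.2, -25.8], [39.2, 22.2]]
140 232 273 [[22.1, -25.0], [22.1, 22.5]]
155 233 273 [[4.4, -24.3], [4.4, 22.9]]
170 233 273 [[-13.8, -24.7], [-13.8, 23.2]]
185 234 273 [[-32.7, -23.9], [-32.7, 23.6]]
240 114 195 front z0 [[48.5, -17.0]] z38 [[51.5, -15.3]] rear z38 [[-45.6, -16.8]]
252 114 195 front z0 [[48.5, -2.0]] z38 [[51.4, -1.7]] rear z38 [[-45.6, -2.0]]
264 114 195 front z0 [[48.5, 13.1]] z38 [[51.4, 11.8]] rear z38 [[-45.6, 12.8]]
[ 87  88  87  87  85  86  88  99 135 183 236 255 255 255 255 255 255 255
 255 255] [ 88  87  88  89  88  86  88  92 125 174 223 255 255 255 255 255 255 255
 255 255]
[ 66  65  63  96 185 245 255 255 255 255 255 255 255 255 255 255 255 255
 255 255 255 255 255 255 255 255 255 255 255 255 255 255 255 255 255 255
 255 255 255 255 255 255 255 255 235 137  92  91]
[ 64  64  64  79 150 219 255 255 255 255 255 255 255 255 255 255 255 255
 255 255 255 255 255 255 255 255 255 255 255 255 255 255 255 255 255 255
 255 255 255 255 255 255 255 255 233 125  66  65]
[ 65  65  64  68 111 196 249 255 255 255 255 255 255 255 255 255 255 255
 255 255 255 255 255 255 255 255 255 255 255 255 251 255 255 255 255 255
 255 255 255 255 255 255 255 231 166  92  65  64]
[ 68  64  65  63  98 187 248 255 255 255 255 255 255 255 255 255 255 255
 255 254 255 255 255 255 255 255 255 255 255 255 252 254 255 255 255 255
 255 255 255 255 255 255 255 236 173 111  93  93]
```

Request:
{"name": "drive_tool", "arguments": {
  "deltas": [
    [[1.4,-0.8,40,-0.018],[1.4,-0.8,80,-0.018],[1.4,-0.8,120,-0.018],[1.4,-0.8,150,-0.018],[1.4,-0.8,170,-0.018]]
  ]
}}

```text
t: 18.2
tcp_pos: [0.4173, 0.3614, 0.0697]
tool_rot: [0.639, 0.769, -0.002, -0.001]
force: [1.3, 0.3, 1.0]
finger_gap: 0.523
gripper_force: 0.0
```

Request:
{"name": "drive_tool", "arguments": {
  "deltas": [
    [[0,0,12,0],[0,0,22,0],[0,0,28,0],[0,0,30,0],[0,0,30,0]]
  ]
}}

```text
t: 18.62
tcp_pos: [0.4192, 0.3625, 0.0429]
tool_rot: [0.639, 0.77, 0.0, 0.0]
force: [0.1, -0.3, -0.3]
finger_gap: 0.522
gripper_force: 0.0
```

Request:
{"name": "drive_tool", "arguments": {
  "deltas": [
    [[0,0,0,0],[0,0,0,0],[0,0,0,0]]
  ]
}}

```text
t: 18.87
tcp_pos: [0.4194, 0.3627, 0.0437]
tool_rot: [0.638, 0.77, 0.001, 0.0]
force: [-0.1, 0.7, -0.1]
finger_gap: 0.527
gripper_force: 0.0
```

Request:
{"name": "drive_tool", "arguments": {
  "deltas": [
    [[0,0,1,0],[0,0,1.5,0],[0,0,1.5,0]]
  ]
}}

```text
t: 19.12
tcp_pos: [0.4189, 0.3624, 0.0414]
tool_rot: [0.638, 0.77, 0.0, 0.0]
force: [0.6, 0.3, 0.2]
finger_gap: 0.53
gripper_force: 0.0
```

Request:
{"name": "drive_tool", "arguments": {
  "deltas": [
    [[0,0,0,0],[0,0,0,0],[0,0,0,0],[0,0,0,0],[0,0,0,0]]
  ],
  "jaw": 4,
  "force": 60
}}

```text
t: 19.53
tcp_pos: [0.4187, 0.3623, 0.0413]
tool_rot: [0.638, 0.77, -0.0, -0.0]
force: [-0.2, 0.2, 0.6]
finger_gap: 0.149
gripper_force: 61.3
```

Request:
{"name": "drive_tool", "arguments": {
  "deltas": [
    [[0,0,0,0],[0,0,0,0],[0,0,0,0]]
  ]
}}

```text
t: 19.78
tcp_pos: [0.4187, 0.3623, 0.0413]
tool_rot: [0.638, 0.77, -0.0, -0.0]
force: [-0.8, -0.1, 1.1]
finger_gap: 0.142
gripper_force: 61.3
```

Request:
{"name": "drive_tool", "arguments": {
  "deltas": [
    [[0,0,-10,0],[0,0,-40,0],[0,0,-80,0],[0,0,-120,0],[0,0,-160,0]]
  ]
}}

```text
t: 20.2
tcp_pos: [0.4184, 0.362, 0.2031]
tool_rot: [0.638, 0.77, -0.0, -0.0]
force: [1.2, 0.0, -2.3]
finger_gap: 0.151
gripper_force: 60.9
```

Request:
{"name": "drive_tool", "arguments": {
  "deltas": [
    [[-20,11,-25,0.05],[-50,27,-45,0.11],[-80,44,-55,0.18],[-110,61,-58,0.24],[-143,79,-58,0.3]]
  ]
}}

```text
t: 20.62
tcp_pos: [0.5239, 0.2358, 0.2616]
tool_rot: [0.747, 0.665, 0.002, 0.001]
force: [0.5, 0.7, -2.1]
finger_gap: 0.152
gripper_force: 61.0
```

```bash
python3 - <<'E'
from h import *
print(tooldelta((626.3,110.4),156.3,260), manip.sense()["tcp_pos"])
E
```

```text
(array([-112.8,  116.2,    1.9]), np.float64(0.298), 'tool y dir -6.6 z=261.6 q6=0.34') [0.52394846 0.23581815 0.26164726]
```

Request:
{"name": "drive_tool", "arguments": {
  "deltas": [
    [[-25,25,0,0.06],[-50,51,0,0.12],[-75,77,0,0.18],[-98,101,0,0.24],[-113,116,0,0.298]]
  ]
}}

```text
t: 21.03
tcp_pos: [0.6274, 0.1077, 0.2596]
tool_rot: [0.838, 0.545, 0.0, 0.001]
force: [-0.7, -0.5, -1.6]
finger_gap: 0.148
gripper_force: 61.0
```

Request:
{"name": "drive_tool", "arguments": {
  "deltas": [
    [[0,0,0,0],[0,0,0,0],[0,0,0,0],[0,0,0,0],[0,0,0,0]]
  ]
}}

```text
t: 21.45
tcp_pos: [0.6244, 0.1122, 0.2595]
tool_rot: [0.836, 0.548, -0.0, -0.0]
force: [-0.1, -0.8, -1.4]
finger_gap: 0.147
gripper_force: 61.0
```

```bash
cat > cov.py <<'E'
from h import *
import sys
s=manip.sense();R=Ro.from_quat(s["tool_rot"]).as_matrix();p=s["tcp_pos"]
m=vision.camera_model("wrist");im=vision.snapshot("wrist")[:,:,::-1];cv2.imwrite(f"pics/{sys.argv[1]}.png",im);g=cv2.cvtColor(im.copy(),6)
print(s["t"],p,tooldelta((626.3,110.4),156.3,121))
loc=lambda px,z:((plane(m,px,z)-p)@R*1000).round(1)[:,:2].tolist()
W=lambda L,z:proj(m,[p+R@np.array([x/1000,y/1000,0])+[0,0,z-p[2]] for x,y in L])
print("pegs px",proj(m,[[.6535,.1734,.084],[.598,.0469,.084]]).round(1).tolist())
print("cover front corners px: top z-3.3, bot",W([(46.5,-22.5),(46.5,22.5)],p[2]-.0033).round().tolist(),W([(46.5,-22.5),(46.5,22.5)],p[2]-.0413).round().tolist())
print("rim far outer px",W([(56,-32),(56,32),(53.5,-29.5),(53.5,29.5)],.118).round().tolist())
E
python3 cov.py w10; python3 - <<'E'
import cv2
g=cv2.cvtColor(cv2.imread("pics/w10.png"),6)
for r in range(60,300,8):print(r,''.join('%4d'%v for v in g[r,160:352:4]))
E
```

```text
21.45 [0.62441777 0.11223862 0.25947112] (array([ -0.9,   2.4, 138.5]), np.float64(0.004), 'tool y dir -23.5 z=259.5 q6=0.41')
pegs px [[255.0, 100.4], [254.5, 224.0]]
cover front corners px: top z-3.3, bot [[206.0, 157.0], [297.0, 157.0]] [[215.0, 144.0], [288.0, 144.0]]
rim far outer px [[218.0, 115.0], [287.0, 115.0], [221.0, 118.0], [284.0, 118.0]]
60   53  54  52  52  51  48  50  50  50  51  50  47  48  48  50  48  48  48  51  49  47  49  52  54  54  51  51  52  50  54  54  53  52  53  53  55  52  52  54  55  52  54  53  51  54  53  53  52
68   52  50  52  51  54  53  48  47  51  49  50  48  68  81  81  76  76  74  73  73  73  69  73  71  71  69  68  63  64  63  66  64  67  64  65  64  52  54  52  53  55  52  53  52  52  51  54  53
76   54  51  51  51  51  52  52  50  46  51  46  79 253 234 234 234 235 236 235 237 236 237 241 241 242 241 240 241 241 240 241 240 240 243 243 247 242  51  54  51  55  51  53  52  54  54  52  52
84   50  53  51  50  53  53  51  55  50  51  49  67 241 145 146 146 146 149 148 151 147 147 145 146 150 152 152 152 152 154 152 154 157 157 156 169 225  53  
[... 4459 characters left out ...]
8 182 183 180 180 177 178  96  59 140 136 109  36  38  36  44  55  50  53  54  52  52  53  52  53  53  52  51
276   55  50  52  50  54  50  51  53  53  53  51  39  39  43  38  42  37  38  93  55 106 181 183 180 178 177 178  82  61  79  36  38  41  43  41  40  38  51  52  55  53  51  54  51  50  51  50  53
284   38  38  38  37  37  39  51  47  39  38  35  38  38  39  39  40  35  37  34  46 104 181 184 180 177 177 179  85  47  38  39  40  38  38  36  37  38  38  36  40  43  49  42  37  36  39  38  39
292   38  37  39  39  39  37  33  36  36  35  37  38  39  37  39  37  38  39  35  49 111 180 184 182 178 179 192 103  45  41  38  41  34  39  36  36  36  36  39  37  37  38  37  44  41  43  41  43
```

```bash
python3 - <<'E'
import cv2
g=cv2.cvtColor(cv2.imread("pics/w10.png"),6)
print("cover L/R cols 200-220, 288-308")
for r in (160,175,190,205,220,232):print(r,g[r,200:220],g[r,286:306])
print("cover front rows 138-162")
for c in (225,255,285):print(c,g[136:164,c])
print("rim rows: cols 214-246, 266-296")
for r in (126,132,138):print(r,g[r,214:244],g[r,264:294])
print("rim front rows 110-130")
for c in(240,255,270):print(c,g[108:134,c])
print("peg")
for r in range(94,112,2):print(r,g[r,244:268])
E
```

```text
cover L/R cols 200-220, 288-308
160 [ 37  33  34  34  36  34  35  54 121 178 199 198 190 186 185 186 187 187
 188 194] [255 255 255 255 255 255 255 255 255 255 255 255 249 237 207 143  71  54
  53  54]
175 [ 34  34  35  34  39  37  28  32  55 110 156 180 185 185 185 185 186 188
 188 187] [255 255 255 255 255 255 255 255 255 255 254 248 240 211 152  79  53  54
  50  55]
190 [ 51  51  48  46  55  85 104 113 115 124 148 170 181 184 185 185 185 186
 186 187] [255 255 255 255 255 255 255 255 255 255 247 230 201 149  86  55  55  52
  51  52]
205 [ 56  51  53  52  53  52  51  52  51  60 103 153 178 184 184 185 185 185
 187 186] [255 255 255 255 255 255 255 255 255 248 234 214 175 110  59  52  53  54
  53  52]
220 [ 36  35  35  36  34  36  36  36  35  36  52 104 156 178 184 185 185 185
 184 186] [180 181 183 183 183 190 213 238 247 244 234 202 137  67  50  55  52  49
  54  54]
232 [ 53  52  52  53  52  51  50  55  52  51  55  89 136 168 181 184 185 184
 183 186] [181 181 183 183 182 182 181 181 184 189 166 113  62  53  50  54  52  52
  54  52]
cover front rows 138-162
225 [163 164 164 165 16
[... 1699 characters left out ...]
 252 221 180 152 168 198 217 226 220 203 177 147 143 176
 223 253 255 255 255 255]
100 [255 255 255 255 233 186 140 148 190 223 237 241 241 234 207 168 133 139
 192 237 255 255 255 255]
102 [255 255 255 255 238 192 138 135 173 209 229 235 233 220 192 152 124 136
 191 236 255 255 255 255]
104 [255 255 255 255 253 217 166 124 121 138 160 171 168 155 139 133 136 171
 220 252 255 255 255 255]
106 [255 255 255 255 255 249 221 187 155 135 123 118 122 130 141 160 187 220
 248 255 255 255 255 255]
108 [255 255 255 255 255 255 255 249 231 212 201 198 198 203 213 231 249 255
 255 255 255 255 255 255]
110 [255 255 255 255 255 255 255 255 255 255 255 255 255 255 255 255 255 255
 255 255 255 255 255 255]
```

```bash
python3 - <<'E'
from h import *
s=manip.sense();R=Ro.from_quat(s["tool_rot"]).as_matrix();p=s["tcp_pos"];m=vision.camera_model("wrist");print(s["t"],p)
loc=lambda px,z:((plane(m,px,z)-p)@R*1000).round(1)[:,:2].tolist()
for r,l,rr in((160,208.3,301.2),(175,209.3,300.5),(205,210.6,299.2),(220,211.5,298.4)):print("cover",loc([(l,r),(rr,r)],p[2]-.0033))
print("front top",loc([(255,154)],p[2]-.0033),"front bot",loc([(255,142.5)],p[2]-.0413))
print("rim outer",loc([(220.9,132),(290.6,132)],.118),"bevel",loc([(226,132),(286,132)],.118),"wall",loc([(231.3,132),(280,132)],.110))
print("rim front",loc([(255,116.8)],.118), "peg",loc([(255.2,100.8)],.084))
E
```

```text
21.5 [0.62456353 0.11219128 0.25952553]
cover [[45.1, -21.4], [45.2, 24.8]]
cover [[37.4, -21.2], [37.4, 24.9]]
cover [[21.1, -21.3], [21.1, 25.0]]
cover [[12.6, -21.2], [12.6, 24.9]]
front top [[48.2, 1.8]] front bot [[47.4, 2.0]]
rim outer [[40.3, -29.7], [40.3, 35.8]] bevel [[40.3, -24.9], [40.3, 31.5]] wall [[39.3, -20.6], [39.3, 26.5]]
rim front [[54.3, 2.3]] peg [[67.3, 2.6]]
```

Request:
{"name": "drive_tool", "arguments": {
  "deltas": [
    [[-2,0.6,25,0.004],[-3.6,1.2,50,0.004],[-3.6,1.2,75,0.004],[-3.6,1.2,88,0.004],[-3.6,1.2,94,0.004]]
  ]
}}

```text
t: 21.92
tcp_pos: [0.6229, 0.108, 0.1628]
tool_rot: [0.838, 0.546, -0.002, -0.001]
force: [-1.2, 0.0, -2.7]
finger_gap: 0.147
gripper_force: 60.9
```

Request:
{"name": "drive_tool", "arguments": {
  "deltas": [
    [[0,0,0,0],[0,0,0,0],[0,0,0,0],[0,0,0,0],[0,0,0,0]]
  ]
}}

```text
t: 22.33
tcp_pos: [0.6258, 0.1073, 0.1667]
tool_rot: [0.838, 0.546, 0.001, 0.001]
force: [-0.1, -0.9, -1.7]
finger_gap: 0.148
gripper_force: 60.9
```

```bash
python3 cov.py w11; python3 - <<'E'
from h import *
print(tooldelta((624.2,108.4),156.3,121.3))
g=cv2.cvtColor(cv2.imread("pics/w11.png"),6)
for r in (95,110,125,135):print(r,g[r,196:236],g[r,276:316])
for c in(240,255,270):print(c,g[70:165,c])
E
```

```text
22.3333 [0.62581074 0.10727809 0.16665272] (array([ 3.1, -0.7, 45.4]), np.float64(-0.002), 'tool y dir -23.8 z=166.4 q6=0.41')
pegs px [[249.9, 99.4], [251.0, 265.9]]
cover front corners px: top z-3.3, bot [[206.0, 157.0], [297.0, 157.0]] [[215.0, 144.0], [288.0, 144.0]]
rim far outer px [[201.0, 127.0], [303.0, 127.0], [205.0, 131.0], [298.0, 131.0]]
(array([ 0.4, -1.8, 45.1]), np.float64(-0.002), 'tool y dir -23.8 z=166.4 q6=0.41')
95 [106 105 104 104 104 105 105 104 103 108 145 190 213 220 221 220 222 221
 221 220 221 221 222 221 221 222 222 222 222 222 222 223 223 222 223 223
 223 223 223 224] [228 228 228 228 228 228 228 227 228 228 228 228 227 228 227 228 227 224
 209 175 134 116 114 117 115 115 115 114 115 113 115 113 112 114 112 112
 134 175 203 205]
110 [104 106 104 103 105 103 106 104 103 105 115 159 201 218 221 221 221 221
 221 222 221 221 222 222 221 222 222 222 222 222 222 222 222 222 222 222
 223 223 223 222] [226 225 225 224 224 224 225 226 225 225 224 225 227 226 228 228 228 220
 193 145 117 114 114 113 116 116 114 115 114 113 115 113 113 113 112 134
 175 203 205 180]
[... 1137 characters left out ...]
 218 200 170 133 109 102 107 113 123 131 135 133 125 113  99  93  96
  97 104 112 138 172 202 218 224 225 224 224 222 214 187 143 109 106 120
 157 196 218 222 212 189 157 146 148 165 193 210 200 172 149 143 144 136
 123 110 103 107 108 108 107 108 109 111 114 125 157 190 209 215 216 217
 216 217 216 216 216]
270 [115 115 116 116 115 115 114 113 110 108 111 149 197 222 228 228 228 228
 228 228 228 228 228 228 228 228 228 228 228 228 228 228 228 228 228 228
 227 228 227 226 226 225 225 225 225 224 224 222 214 187 143 110 107 119
 156 197 219 222 213 188 159 146 149 165 190 199 178 152 144 143 141 137
 122 110 105 106 106 107 107 109 106 106 107 123 158 193 211 217 218 218
 218 219 218 218 217]
```

```bash
python3 - <<'E'
from h import *
s=manip.sense();R=Ro.from_quat(s["tool_rot"]).as_matrix();p=s["tcp_pos"];m=vision.camera_model("wrist");print(s["t"],p)
loc=lambda px,z:((plane(m,px,z)-p)@R*1000).round(1)[:,:2].tolist()
print("rim outer",loc([(199.3,135),(302.2,135)],.118),"bevel",loc([(205,135),(296.5,135)],.118),"front",loc([(255,124),(255,129.5)],.118))
g=cv2.cvtColor(cv2.imread("pics/w11.png"),6)
for r in (165,180,200):
    row=g[r].astype(int);print(r,row[202:216],row[292:306])
E
```

```text
22.3833 [0.62561393 0.10725077 0.16640095]
rim outer [[51.0, -33.3], [51.0, 32.0]] bevel [[51.0, -29.7], [51.0, 28.3]] front [[57.9, 2.0], [54.4, 2.0]]
165 [123 140 143 135 124 117 118 128 137 141 142 142 142 143] [220 220 220 223 223 213 195 173 148 121 110 112 111 110]
180 [ 96 125 140 140 132 120 114 113 127 138 142 141 141 143] [219 217 216 213 204 193 183 160 129 112 110 110 110 110]
200 [ 72  94 124 136 139 130 119 113 114 126 138 142 141 142] [217 216 214 206 194 178 147 100  70  69  68  65  65  76]
```

Request:
{"name": "drive_tool", "arguments": {
  "deltas": [
    [[0,0,0,0],[0,0,0,0],[0,0,0,0],[0,0,0,0],[0,0,0,0]]
  ]
}}

```text
t: 22.8
tcp_pos: [0.6251, 0.1072, 0.1653]
tool_rot: [0.838, 0.546, -0.0, -0.0]
force: [0.4, 0.8, -2.2]
finger_gap: 0.15
gripper_force: 60.9
```

```bash
python3 -c "
from h import *
print(manip.sense()['tcp_pos'],tooldelta((623.7,108.3),156.3,121.3))"
```

```text
[0.62505367 0.10717458 0.16530882] (array([ 0.5, -1.7, 44. ]), np.float64(-0.002), 'tool y dir -23.8 z=165.3 q6=0.41')
```

Request:
{"name": "drive_tool", "arguments": {
  "deltas": [
    [[0.3,-1,2,-0.002],[0.5,-1.7,5,-0.002],[0.5,-1.7,9,-0.002],[0.5,-1.7,13,-0.002],[0.5,-1.7,18,-0.002]]
  ]
}}

```text
t: 23.22
tcp_pos: [0.6237, 0.1084, 0.1468]
tool_rot: [0.837, 0.547, -0.0, -0.0]
force: [-0.6, -0.5, -2.4]
finger_gap: 0.15
gripper_force: 60.9
```

Request:
{"name": "drive_tool", "arguments": {
  "deltas": [
    [[0,0,5,0],[0,0,10,0],[0,0,15,0],[0,0,19,0],[0,0,22,0]]
  ]
}}

```text
t: 23.63
tcp_pos: [0.6235, 0.1083, 0.1246]
tool_rot: [0.837, 0.547, -0.0, -0.0]
force: [-0.4, 0.7, -1.1]
finger_gap: 0.145
gripper_force: 60.9
```

Request:
{"name": "drive_tool", "arguments": {
  "deltas": [
    [[0,0,1,0],[0,0,2,0],[0,0,3,0],[0,0,3.5,0],[0,0,3.8,0]]
  ]
}}

```text
t: 24.05
tcp_pos: [0.6238, 0.1084, 0.1217]
tool_rot: [0.837, 0.547, 0.0, 0.0]
force: [0.4, -0.0, -1.6]
finger_gap: 0.151
gripper_force: 60.9
```

```bash
python3 -c "
from h import *
s=manip.sense();print(s['tcp_pos'],s['tool_rot'],s['force'],s['ft_torque'])"
```

```text
[0.6238434  0.10836076 0.12167804] [8.37331575e-01 5.46695329e-01 1.89200967e-04 1.25026226e-04] [ 0.35029617 -0.00659292 -1.55890022] [ 0.03812235  0.05432718 -0.02036509]
```

Request:
{"name": "drive_tool", "arguments": {
  "deltas": [
    [[0,0,0.3,0],[0,0,0.6,0],[0,0,0.9,0],[0,0,1.2,0],[0,0,1.2,0]]
  ]
}}

```text
t: 24.47
tcp_pos: [0.6238, 0.1084, 0.1212]
tool_rot: [0.837, 0.547, 0.0, 0.0]
force: [-2.7, 0.0, 5.5]
finger_gap: 0.151
gripper_force: 62.0
```

Request:
{"name": "drive_tool", "arguments": {
  "deltas": [
    [[0,0,-0.7,0],[0,0,-0.7,0],[0,0,-0.7,0],[0,0,-5,0],[0,0,-20,0]]
  ],
  "jaw": 35
}}

```text
t: 24.88
tcp_pos: [0.622, 0.1082, 0.1382]
tool_rot: [0.837, 0.547, -0.002, -0.001]
force: [0.3, 0.2, 0.8]
finger_gap: 0.407
gripper_force: 0.0
```

Request:
{"name": "drive_tool", "arguments": {
  "deltas": [
    [[0,0,-25,0],[0,0,-60,0],[0,0,-95,0],[0,0,-120,0],[0,0,-120,0]]
  ]
}}

```text
t: 25.3
tcp_pos: [0.6276, 0.1085, 0.2674]
tool_rot: [0.837, 0.547, 0.006, 0.004]
force: [0.8, 0.1, -0.0]
finger_gap: 0.413
gripper_force: 0.0
```

Request:
{"name": "drive_tool", "arguments": {
  "deltas": [
    [[0,0,0,0],[0,0,0,0],[0,0,0,0],[0,0,0,0],[0,0,0,0]]
  ]
}}

```text
t: 25.72
tcp_pos: [0.623, 0.1083, 0.2587]
tool_rot: [0.837, 0.547, -0.001, -0.001]
force: [0.1, -0.2, -0.3]
finger_gap: 0.407
gripper_force: 0.0
```

```bash
python3 - <<'E'
from h import *
s=manip.sense();R=Ro.from_quat(s["tool_rot"]).as_matrix();p=s["tcp_pos"];print(s["t"],p)
m=vision.camera_model("wrist");im=vision.snapshot("wrist")[:,:,::-1];cv2.imwrite("pics/w12.png",im);g=cv2.cvtColor(im.copy(),6)
u=np.array([np.cos(np.radians(66.3)),np.sin(np.radians(66.3)),0]);v=np.array([u[1],-u[0],0]);c=np.array([.6255,.1100,0])
P=lambda a,b,z:c+u*a/1000+v*b/1000+[0,0,z]
# profile across (b) at a=+38 (off the bar), and along (a) at b=15
for a in(40,-40):
    px=proj(m,[P(a,b,.118) for b in range(-36,37)]);print("across",a,[int(g[int(round(y)),int(round(x))]) for x,y in px])
px=proj(m,[P(a,15,.118) for a in range(-60,61)]);print("along",[int(g[int(round(y)),int(round(x))]) for x,y in px])
# bar end/top: expected at z=.142
t=vision.snapshot("top")[:,:,::-1];cv2.imwrite("pics/top2.png",t);a=cv2.imread("pics/top0.png")
d=cv2.absdiff(a,t).max(2)>60;n,l,st,ce=cv2.connectedComponentsWithStats(d.astype(np.uint8));print([(st[i].tolist()) for i in range(1,n) if st[i,4]>25])
E
```

```text
25.7167 [0.62300903 0.10830552 0.25874729]
across 40 [143, 142, 141, 148, 186, 232, 255, 242, 218, 206, 205, 201, 187, 187, 226, 254, 255, 255, 255, 255, 255, 255, 255, 255, 255, 255, 255, 255, 255, 255, 255, 255, 255, 255, 255, 255, 255, 255, 255, 255, 255, 255, 255, 255, 255, 255, 255, 255, 255, 255, 255, 255, 255, 255, 255, 255, 255, 255, 248, 210, 166, 166, 190, 200, 202, 220, 250, 255, 254, 221, 179, 156, 154]
across -40 [95, 95, 96, 106, 140, 177, 190, 182, 169, 161, 161, 158, 151, 157, 183, 200, 203, 204, 204, 205, 203, 204, 203, 202, 203, 203, 202, 202, 201, 201, 200, 198, 198, 199, 198, 199, 197, 196, 196, 197, 196, 196, 198, 199, 202, 202, 201, 201, 201, 200, 207, 229, 253, 255, 255, 255, 255, 255, 249, 208, 171, 182, 201, 204, 203, 213, 240, 254, 245, 211, 169, 149, 148]
along [255, 255, 245, 225, 206, 193, 182, 182, 173, 171, 171, 171, 174, 181, 192, 200, 200, 206, 214, 220, 229, 241, 243, 233, 224, 217, 210, 203, 203, 201, 201, 201, 201, 200, 202, 201, 201, 200, 201, 201, 201, 201, 201, 201, 201, 201, 201, 201, 202, 200, 201, 201, 202, 201, 202, 205, 217, 242, 255, 255, 255, 255, 255, 255, 255, 255, 255, 255, 255, 255, 255, 255, 255, 255, 255, 255, 255, 255, 255, 255, 255, 255, 255, 255, 255, 255, 255, 255, 255, 255, 255, 255, 255, 255, 255, 255, 255, 255, 255, 255, 255, 255, 255, 255, 255, 253, 218, 171, 156, 171, 184, 188, 233, 255, 255, 236, 192, 200, 245, 255, 255]
[[0, 15, 255, 369, 44365], [143, 27, 25, 10, 222], [171, 27, 19, 7, 72], [196, 143, 7, 7, 28], [239, 155, 20, 26, 222], [300, 162, 37, 20, 677], [374, 210, 66, 60, 1970], [19, 225, 9, 26, 32], [220, 332, 115, 52, 1884], [231, 370, 61, 14, 587]]
```

The profiles show even gaps between the cover and the pocket on both sides at ±40 mm, so the cover sits square and flush. Contact also came at the expected height, 121.2 mm against 121.3 mm. Handing in.

```bash
python3 -c "
from station import manip
print(manip.sign_off())"
```

```text
the job is handed in; nothing more can be done
None
```

The block is seated on both pegs, the spacer lies flat in its pocket with the fin up, and the cover rests square on the spacer with its bar up; handed in at about 26 s, with no verdict returned, and no bottle, jar or rack touched.

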